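# Fit the infeed guide rail and line up the bottles

### The arm

A 6-joint arm with a two-finger parallel gripper is mounted at the origin on the work surface. World frame = base frame: x ahead of the robot, y to its left, z up, the work surface at z = 0. Lengths are in m, angles in rad, forces in N, time in s.
With the tool pointing down it reaches from about 0.35 to 0.95 m from the base axis. Payload 17.4 kg.
Tool frame: the origin (TCP) lies at the very end of the fingers, on their centre line; the grasp point (between the pads) lies 19 mm behind it; z points along the fingers, y is the line along which they close (so a half turn about z gives the same grasp; the last joint's range is limited). The gripper opens to 93 mm and grips with 3 to 60 N. Pads are 15 mm wide; open, the fingers measure 128 mm over their backs; the gripper's body (75 mm by 188 mm) begins 65 mm behind the grasp point.
Start: joints at [-1.18, 0.116, 1.442, -0, 1.584, -0.038], TCP at [0.281, -0.614, 0.219] pointing down, gripper open.
Joint ranges: [-2.83, 2.83], [-0.83, 2.19], [0.07, 2.5], [-1.14, 4.28], [0.01, 3], [-2.97, 2.97]. Speed limits (rad/s): [1.89, 1.89, 2.22, 3.14, 3.14, 3.14].

### API

Orientations are given as a rotation vector (axis times angle).
In Python, from rig import robot gives the robot as it stands.
- The arm moves only by the shell command python3 -m creep 'ROWS'. ROWS is JSON, a list of rows, each an object of numbers: "dx", "dy", "dz": the shift along the tool's x, y, z in mm; "spin": the turn about the tool's z in rad; "hand": the finger opening in mm, from 0 to 93. A call has 1 to 12 rows; each row shifts and turns the commanded pose from where the row before left it, along the tool's axes as they then stand; what a row does not reach is not made up. A row lasts 1/8 s, in which the tool goes at most 62.5 mm and 10.7 degrees, less where a joint would pass 70% of its speed; a pose out of reach is approached as far as the arm can. A call is refused whole if a number of a shift passes 62.5 or a number of a turn 0.188, either way. A call with a gripper value outside its range is refused whole. The fingers move at their own pace and stop on an object; the grip force is fixed at half the most. Time passes only in rows, so rows that do not move let the fingers close. It gives the time, the measured TCP pose, the force, the opening and the grip force at its end, in the units of the state.
- robot.get_obs(): the state, without advancing time (a new reading comes with each control period).
- robot.capture(name): name is "scene" or "top"; returns a dict with "frame" (420x560x3 uint8, red, green, blue), "depth" (420x560 float32, m along the optical axis (not along the pixel's ray), 0 where there is no reading), "fx", "fy", "cx", "cy" (pixels), "k1" (the pictures are not rectified: a ray, as slopes to the right and down, at radius r is drawn at 1 + k1 r^2 times it, then the intrinsics apply), "R" (3x3) and "t" (3): a world point X has camera coordinates R X + t. Camera axes: x right, y down, z forward; pixel columns grow to the right and rows downward; lengths in m; the calibration is good to about 2 mm. A picture is of the moment at which its call begins.
- robot.hand_in(): hands the job in; it is judged then, once.
The state is a dict: "time": time; "joint_pos": joint angles; "qd": joint speeds; "joint_torque": joint torques, N m; "ee_pos": TCP position; "orientation": TCP orientation; "contact_force": force on the tool from outside, world axes, zero at the start; "ft_torque": the same for the moment, N m; "grip_width": finger opening in m; "finger_force": force on a finger pad.
Only numpy, scipy, OpenCV 4.12 (cv2) and the standard library are available. Lean on these libraries where they do the work, as an engineer would, in place of code of your own. Each camera call takes 0.05 s, during which the arm holds its last target. There are 200 camera calls.

### The job

The guide rail hangs on its dowel on the labeller's infeed but its holes are out of line: push the drift pin fully home through the hole at the rail's free end (the one farthest from the dowel) to draw it into line, and with the drift in place drop a thumb screw fully home in each of the other two holes. Then take the drift out, put a thumb screw fully home in that last hole as well, and after that stand all the squat blue-capped bottles from the feed disc upright on the stopped conveyor in one neat row along the rail's fence, side by side with hardly any gap, starting against its end stop. Finish with the drift standing fully in a hole of its rack again, and leave the taller amber jar among the bottles where it is.

Things in the scene. Friction and masses are not known exactly. Their poses are not given: they have to be found in the camera images.
- bed: infeed conveyor module, fixed, 180 (its x) by 290 mm (its y), deck 60 mm high; origin at the centre of its underside. Far strip (x 10 to 90 mm): drilled deck under the guide rail. Near strip (x -85 to 10): stopped slat chain, level with the deck, where bottles go; guard lip 5 mm thick, 20 mm high along x = -88. Yellow motor 55 mm high behind it (x 92 to 150)
- bed_dowel (a point): foot, at deck height, of the fixed upright dowel on which the rail turns: 11.6 mm across, standing 14 mm above the deck; at bed x = 45, y = -115 mm
- bed_a (a point): mouth (deck top) of the deck hole 70 mm from the dowel along the bed's +y; 13 mm across, right through the 60 mm deck
- bed_b (a point): mouth of the deck hole 140 mm from the dowel, same size
- bed_c (a point): mouth of the deck hole 210 mm from the dowel, same size: the one for the drift
- rail: loose aluminium guide rail on the deck, one end over the dowel, swung about it; slides easily. Origin: dowel hole axis, underside; y along the rail to its free end. Foot 8 mm thick, x -35 to 35, y -22 to 235 mm. Fence 8 mm thick, top 25 mm above the deck; bottles go against its outer face x = -35. End stop: tab of that height, x -81 to -35, inner face at y = -14; the row runs from there to +y
- rail_a (a point): centre, at the top of the rail's foot, of its hole 70 mm from the dowel hole; 14 mm across
- rail_b (a point): the same 140 mm from the dowel hole; 14 mm across
- rail_c (a point): the same 210 mm from the dowel hole, at the free end; 14 mm across; the drift goes here. At the start it lies 3 to 5.5 mm off the deck hole; the rail weighs about 0.45 kg
- rack: grey hardware rack, fixed: 64 (its x) by 240 mm (its y), 60 mm high, five round through holes 13 mm across along its y at -90, -45, 0, 45 and 90 mm, one empty; origin at the centre of its underside. It stands on one side of the conveyor and the feed disc on the other; which is which varies
- screw0: knurled steel thumb screw standing in a rack hole: head 22 mm across and 25 mm tall, plain shank 12 mm across and 30 mm long with a tapered end (no thread: it drops in); origin on the axis at the underside of the head, z up; all three alike. Home = head on the rail's foot, 8 mm above the deck
- screw1: knurled steel thumb screw standing in a rack hole: head 22 mm across and 25 mm tall, plain shank 12 mm across and 30 mm long with a tapered end (no thread: it drops in); origin on the axis at the underside of the head, z up; all three alike. Home = head on the rail's foot, 8 mm above the deck
- screw2: knurled steel thumb screw standing in a rack hole: head 22 mm across and 25 mm tall, plain shank 12 mm across and 30 mm long with a tapered end (no thread: it drops in); origin on the axis at the underside of the head, z up; all three alike. Home = head on the rail's foot, 8 mm above the deck
- drift: dark steel drift pin standing in a rack hole: handle 17 mm across, 44 mm tall; below it a shank 12.5 mm across for 18 mm, then a taper 32 mm long to a 4 mm tip. Origin on the axis at the underside of the handle, z up. Home = handle on the rail's foot, 8 mm above the deck; in the rack = handle on the rack's top, 60 mm up
- disc: steel feed disc, fixed, 274 mm across, on whose 12 mm high top the bottles stand; a guard rim 4 mm thick round its edge rises to 30 mm above the table; origin at the centre of its underside
- bottle0: a squat straight-sided tablet bottle, 40 mm across and 54 mm tall, white with a blue cap as wide as the body over its top 16 mm, 60 g, bottom-heavy, standing on the feed disc; may be absent; all bottles are alike; origin at the centre of its underside, z up its axis
- bottle1: a squat straight-sided tablet bottle, 40 mm across and 54 mm tall, white with a blue cap as wide as the body over its top 16 mm, 60 g, bottom-heavy, standing on the feed disc; may be absent; all bottles are alike; origin at the centre of its underside, z up its axis
- bottle2: a squat straight-sided tablet bottle, 40 mm across and 54 mm tall, white with a blue cap as wide as the body over its top 16 mm, 60 g, bottom-heavy, standing on the feed disc; may be absent; all bottles are alike; origin at the centre of its underside, z up its axis
- bottle3: a squat straight-sided tablet bottle, 40 mm across and 54 mm tall, white with a blue cap as wide as the body over its top 16 mm, 60 g, bottom-heavy, standing on the feed disc; may be absent; all bottles are alike; origin at the centre of its underside, z up its axis
- bottle4: a squat straight-sided tablet bottle, 40 mm across and 54 mm tall, white with a blue cap as wide as the body over its top 16 mm, 60 g, bottom-heavy, standing on the feed disc; may be absent; all bottles are alike; origin at the centre of its underside, z up its axis
- jar: amber jar with a white cap, 40 mm across and 85 mm tall, 0.2 kg, loose, in the middle of the feed disc among the bottles; not to be moved
Not all that is in view belongs to the job. Leave any brown or yellow look-alike of the bottle2 alone.

How it is judged:
On the way, in this order (a step that is already met when the one before it is completed fails the run):
1. the drift is fully home through the rail's free-end hole and the deck, and the rail's holes line up with the deck's (horizontal distance between each of drift, rail_c and bed_c below 0.003 m and z of drift in the frame of bed between 0.065 and 0.0705 m and angle between drift's own z axis and vertical below 0.1 rad and horizontal distance between rail_a and bed_a below 0.003 m and horizontal distance between rail_b and bed_b below 0.003 m and z of rail in the frame of bed below 0.063 m), for 0.2 s.
2. with the drift still home, a thumb screw is fully home in each of the other two holes (all of step 1 and ((horizontal distance between screw0 and bed_a below 0.003 m and z of screw0 in the frame of bed between 0.065 and 0.0705 m and angle between screw0's own z axis and vertical below 0.1 rad) or (horizontal distance between screw1 and bed_a below 0.003 m and z of screw1 in the frame of bed between 0.065 and 0.0705 m and angle between screw1's own z axis and vertical below 0.1 rad) or (horizontal distance between screw2 and bed_a below 0.003 m and z of screw2 in the frame of bed between 0.065 and 0.0705 m and angle between screw2's own z axis and vertical below 0.1 rad)) and ((horizontal distance between screw0 and bed_b below 0.003 m and z of screw0 in the frame of bed between 0.065 and 0.0705 m and angle between screw0's own z axis and vertical below 0.1 rad) or (horizontal distance between screw1 and bed_b below 0.003 m and z of screw1 in the frame of bed between 0.065 and 0.0705 m and angle between screw1's own z axis and vertical below 0.1 rad) or (horizontal distance between screw2 and bed_b below 0.003 m and z of screw2 in the frame of bed between 0.065 and 0.0705 m and angle between screw2's own z axis and vertical below 0.1 rad))), for 0.2 s.
3. the drift is out and thumb screws are fully home in all three holes (horizontal distance between rail_a and bed_a below 0.003 m and horizontal distance between rail_b and bed_b below 0.003 m and horizontal distance between rail_c and bed_c below 0.003 m and z of rail in the frame of bed below 0.063 m and ((horizontal distance between screw0 and bed_a below 0.003 m and z of screw0 in the frame of bed between 0.065 and 0.0705 m and angle between screw0's own z axis and vertical below 0.1 rad) or (horizontal distance between screw1 and bed_a below 0.003 m and z of screw1 in the frame of bed between 0.065 and 0.0705 m and angle between screw1's own z axis and vertical below 0.1 rad) or (horizontal distance between screw2 and bed_a below 0.003 m and z of screw2 in the frame of bed between 0.065 and 0.0705 m and angle between screw2's own z axis and vertical below 0.1 rad)) and ((horizontal distance between screw0 and bed_b below 0.003 m and z of screw0 in the frame of bed between 0.065 and 0.0705 m and angle between screw0's own z axis and vertical below 0.1 rad) or (horizontal distance between screw1 and bed_b below 0.003 m and z of screw1 in the frame of bed between 0.065 and 0.0705 m and angle between screw1's own z axis and vertical below 0.1 rad) or (horizontal distance between screw2 and bed_b below 0.003 m and z of screw2 in the frame of bed between 0.065 and 0.0705 m and angle between screw2's own z axis and vertical below 0.1 rad)) and ((horizontal distance between screw0 and bed_c below 0.003 m and z of screw0 in the frame of bed between 0.065 and 0.0705 m and angle between screw0's own z axis and vertical below 0.1 rad) or (horizontal distance between screw1 and bed_c below 0.003 m and z of screw1 in the frame of bed between 0.065 and 0.0705 m and angle between screw1's own z axis and vertical below 0.1 rad) or (horizontal distance between screw2 and bed_c below 0.003 m and z of screw2 in the frame of bed between 0.065 and 0.0705 m and angle between screw2's own z axis and vertical below 0.1 rad))), for 0.2 s.
4. every bottle stands in the row along the fence, from the end stop on (x of bottle0 in the frame of rail between -0.064 and -0.051 m and z of bottle0 in the frame of rail between -0.006 and 0.006 m and angle between each of bottle0, bottle1, bottle2, bottle3, bottle4's own z axis and vertical below 0.1 rad and y of bottle0 in the frame of rail between -0.016 and 0.19 m and x of bottle1 in the frame of rail between -0.064 and -0.051 m and z of bottle1 in the frame of rail between -0.006 and 0.006 m and y of bottle1 in the frame of rail between -0.016 and 0.19 m and x of bottle2 in the frame of rail between -0.064 and -0.051 m and z of bottle2 in the frame of rail between -0.006 and 0.006 m and y of bottle2 in the frame of rail between -0.016 and 0.19 m and x of bottle3 in the frame of rail between -0.064 and -0.051 m and z of bottle3 in the frame of rail between -0.006 and 0.006 m and y of bottle3 in the frame of rail between -0.016 and 0.19 m and x of bottle4 in the frame of rail between -0.064 and -0.051 m and z of bottle4 in the frame of rail between -0.006 and 0.006 m and y of bottle4 in the frame of rail between -0.016 and 0.19 m and y of any of bottle0, bottle1, bottle2, bottle3, bottle4 in the frame of rail below 0.014 m and (y of each of bottle0, bottle1, bottle2, bottle3, bottle4 in the frame of rail below 0.014 m or y of bottle0 in the frame of rail between 0.014 and 0.058 m or y of bottle1 in the frame of rail between 0.014 and 0.058 m or y of bottle2 in the frame of rail between 0.014 and 0.058 m or y of bottle3 in the frame of rail between 0.014 and 0.058 m or y of bottle4 in the frame of rail between 0.014 and 0.058 m) and (y of each of bottle0, bottle1, bottle2, bottle3, bottle4 in the frame of rail below 0.058 m or y of bottle0 in the frame of rail between 0.058 and 0.102 m or y of bottle1 in the frame of rail between 0.058 and 0.102 m or y of bottle2 in the frame of rail between 0.058 and 0.102 m or y of bottle3 in the frame of rail between 0.058 and 0.102 m or y of bottle4 in the frame of rail between 0.058 and 0.102 m) and (y of each of bottle0, bottle1, bottle2, bottle3, bottle4 in the frame of rail below 0.102 m or y of bottle0 in the frame of rail between 0.102 and 0.146 m or y of bottle1 in the frame of rail between 0.102 and 0.146 m or y of bottle2 in the frame of rail between 0.102 and 0.146 m or y of bottle3 in the frame of rail between 0.102 and 0.146 m or y of bottle4 in the frame of rail between 0.102 and 0.146 m) and (y of each of bottle0, bottle1, bottle2, bottle3, bottle4 in the frame of rail below 0.146 m or y of bottle0 in the frame of rail between 0.146 and 0.19 m or y of bottle1 in the frame of rail between 0.146 and 0.19 m or y of bottle2 in the frame of rail between 0.146 and 0.19 m or y of bottle3 in the frame of rail between 0.146 and 0.19 m or y of bottle4 in the frame of rail between 0.146 and 0.19 m)), for 0.2 s.
At the end, for the whole second after the job is handed in: All three screws and rail holes within 3 mm of the deck holes, heads seated within 2.5 mm; bottles upright, fence gap under 9 mm, first within 8 mm of the stop, gaps between neighbours 4 mm or less on average; drift fully down in a rack hole; all released and still (all of step 3 and all of step 4 and z of drift in the frame of rack between 0.056 and 0.063 m and angle between drift's own z axis and vertical below 0.1 rad and x of drift in the frame of rack between -0.004 and 0.004 m and y of drift in the frame of rack between -0.095 and 0.095 m and linear speed of each of bottle0, bottle1, bottle2, bottle3, bottle4, screw0, screw1, screw2, drift, rail below 0.02 m/s); the robot touches nothing.
It fails at once if the amber jar is moved more than 40 mm (distance of jar from where it was at the start of the episode above 0.04 m).
Of bottle0, bottle1, bottle2, bottle3, bottle4 only 3 to 5 are there at a start; the rules pass over those that are not, and their reading is None.
At some moment in a run one of bottle0, bottle1, bottle2, bottle3, bottle4 may be knocked a few centimetres aside while the robot is not near it.
It also fails if it takes over 210 s, if anything falls off the work surface, if the arm or the gripper's body presses on something with over 40 N, if the wrist force passes 120 N, or if a joint passes its speed limit or range.

## Working session

There is one attempt and no reset: what is moved stays moved. The work goes in short steps, Python scripts to look and compute and a shell command to move; the robot and the scene stay as the last step left them, time stands still between calls to the robot, and variables do not carry over. Pictures are saved under pics/ and viewed, at most 14 in all, crops included, and the job is handed in when it is done.

```bash
mkdir -p pics; ls; cat > h.py <<'E'
import numpy as np,cv2
from rig import robot
from scipy.spatial.transform import Rotation as Ro
def cap(n,name=None):
    c=robot.capture(n)
    if name: cv2.imwrite('pics/'+name,cv2.cvtColor(c['frame'],cv2.COLOR_RGB2BGR))
    return c
def rays(c,uv):
    uv=np.asarray(uv,float).reshape(-1,2)
    d=(uv-[c['cx'],c['cy']])/[c['fx'],c['fy']]
    s=d.copy()
    for _ in range(20): s=d/(1+c['k1']*(s**2).sum(1,keepdims=True))
    return s
def toplane(c,uv,z):
    s=rays(c,uv);R=np.array(c['R']);t=np.array(c['t'])
    D=np.c_[s,np.ones(len(s))]@R; C=-R.T@t
    k=(z-C[2])/D[:,2]
    return C+D*k[:,None]
def cloud(c):
    h,w=c['depth'].shape
    u,v=np.meshgrid(np.arange(w),np.arange(h))
    s=rays(c,np.c_[u.ravel(),v.ravel()]);d=c['depth'].ravel()[:,None]
    P=(np.c_[s,np.ones(len(s))]*d-np.array(c['t']))@np.array(c['R'])
    P[d[:,0]==0]=np.nan
    return P.reshape(h,w,3)
def proj(c,X):
    X=np.atleast_2d(X)@np.array(c['R']).T+np.array(c['t'])
    s=X[:,:2]/X[:,2:];s=s*(1+c['k1']*(s**2).sum(1,keepdims=True))
    return s*[c['fx'],c['fy']]+[c['cx'],c['cy']]
E
python3 - <<'E'
from h import *
for n in('top','scene'):
    c=cap(n,n+'0.png');print(n,c['fx'],c['cx'],c['cy'],c['k1'],-np.array(c['R']).T@c['t'],np.array(c['R'])[2])
    np.savez(n+'0.npz',**c)
o=robot.get_obs();print(o)
E
```

```text
pics
top 460.58043223468184 286.40661076787234 206.2845066744937 0.006800496647076385 [ 0.4042704  -0.01569894  1.07906477] [ 0.04549829  0.01360102 -0.99887182]
scene 477.31937344620525 283.86550302787094 207.61845704554858 0.03028983028877253 [1.01530895 0.5772577  1.08382894] [-0.42679251 -0.4590752  -0.77916501]
{'time': 0.1, 'joint_pos': array([-1.17978930e+00,  1.16436890e-01,  1.44219668e+00,  4.22159421e-06,
        1.58399713e+00, -3.78292009e-02]), 'qd': array([-0.00147099, -0.00217754, -0.00083579,  0.00050848, -0.00163513,
       -0.00128643]), 'joint_torque': array([ 2.27947407e-03, -7.22888160e+01, -6.23867583e+01,  7.80615374e-02,
        2.27469101e-02, -7.19368927e-05]), 'ee_pos': array([ 0.28057906, -0.61372144,  0.21798087]), 'orientation': array([-3.06865209e+00, -6.68247116e-01,  2.79827027e-04]), 'contact_force': array([ 0.53462934, -0.7550292 , -0.07169302]), 'ft_torque': array([-0.011281  , -0.04842097,  0.01776741]), 'finger_force': 0.0, 'grip_width': 0.09320624602952864}
```

View pics/top0.png

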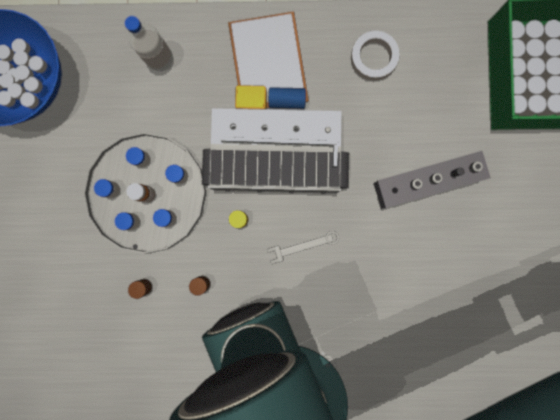

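View pics/scene0.png

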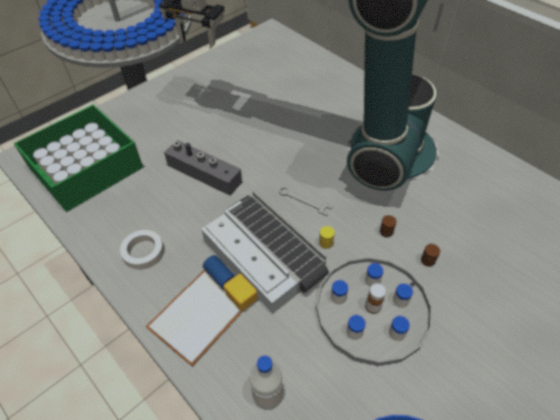

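Top view: rail holes at about (233,126), (264,128), (296,129), with the dowel at (328,130). The rack runs from (395,190), which is empty, to (478,167), and the drift is at (458,173). There are five blue bottles around the jar at (138,192). Next I'll zoom in and measure.

```bash
python3 - <<'E'
from h import *
import cv2
def up(n,x0,y0,w,h,W,H): 
    im=cv2.imread(f'pics/{n}0.png')[y0:y0+h,x0:x0+w]; return cv2.resize(im,(W,H),interpolation=cv2.INTER_CUBIC)
a=up('top',200,100,160,60,800,300)
b=up('top',370,145,125,70,500,280)
d=up('top',230,115,0+15,12,300,280)
cv2.imwrite('pics/z1.png',np.vstack([a,np.zeros((10,800,3),np.uint8),np.hstack([b,d])]))
c=dict(np.load('top0.npz'));s=dict(np.load('scene0.npz'))
for cc,n in((c,'top'),(s,'scene')):
    hsv=cv2.cvtColor(cc['frame'],cv2.COLOR_RGB2HSV)
    m=cv2.inRange(hsv,(100,120,60),(130,255,255))
    k,l,st,ce=cv2.connectedComponentsWithStats(m)
    for i in range(1,k):
        if 40<st[i,4]<700: print(n,st[i],ce[i].round(1),toplane(cc,ce[i],.066)[0].round(4))
    print(n,'depth ex',cc['depth'][190,440], )
P=cloud(c)
for u,v in((138,192),(233,115),(270,170),(385,195),(417,184),(437,178),(458,173),(478,167),(90,190),(500,300)): print((u,v),P[v,u].round(4))
E
```

```text
top [125  17  15  15 179] [132.4  23.7] [0.8646 0.341  0.066 ]
top [269  88  36  20 655] [286.9  97.7] [ 0.6922 -0.005   0.066 ]
top [126 148  18  17 238] [134.7 155.8] [0.5659 0.3343 0.066 ]
top [166 165  18  17 237] [174.3 173.1] [0.5264 0.2459 0.066 ]
top [ 94 180  19  17 241] [103.1 187.6] [0.4955 0.4039 0.066 ]
top [153 210  18  16 238] [161.9 217.5] [0.4283 0.2731 0.066 ]
top [115 213  18  17 246] [123.7 220.8] [0.4216 0.3577 0.066 ]
top depth ex 1.0147207
scene [204 257  29  29 445] [217.4 269.8] [0.7127 0.0083 0.066 ]
scene [368 263  15  15 180] [374.8 270.3] [0.4308 0.2766 0.066 ]
scene [332 281  16  15 184] [339.6 287.8] [0.5301 0.2502 0.066 ]
scene [396 284  17  15 195] [403.9 291.1] [0.425  0.3615 0.066 ]
scene [349 315  16  17 218] [356.3 323.3] [0.5699 0.3384 0.066 ]
scene [392 316  17  17 223] [400.2 324.3] [0.4991 0.4081 0.066 ]
scene [257 356  15  16 186] [264.2 363.6] [0.7851 0.2636 0.066 ]
scene [376 415  44   5 136] [397.5 417.8] [0.6631 0.529  0.066 ]
scene depth ex 1.4287442
(138, 192) [0.4827 0.3161 0.0965]
(233, 115) [0.6539 0.1147 0.0698]
(270, 170) [0.5315 0.0339 0.062 ]
(385, 195) [ 0.4737 -0.22    0.0599]
(417, 184) [ 0.4949 -0.2837  0.0867]
(437, 178) [ 0.5076 -0.3274  0.0844]
(458, 173) [ 0.5153 -0.3643  0.1077]
(478, 167) [ 0.5308 -0.4167  0.0821]
(90, 190) [0.4951 0.4566 0.0129]
(500, 300) [ 0.2324 -0.4922 -0.0015]
```

View pics/z1.png

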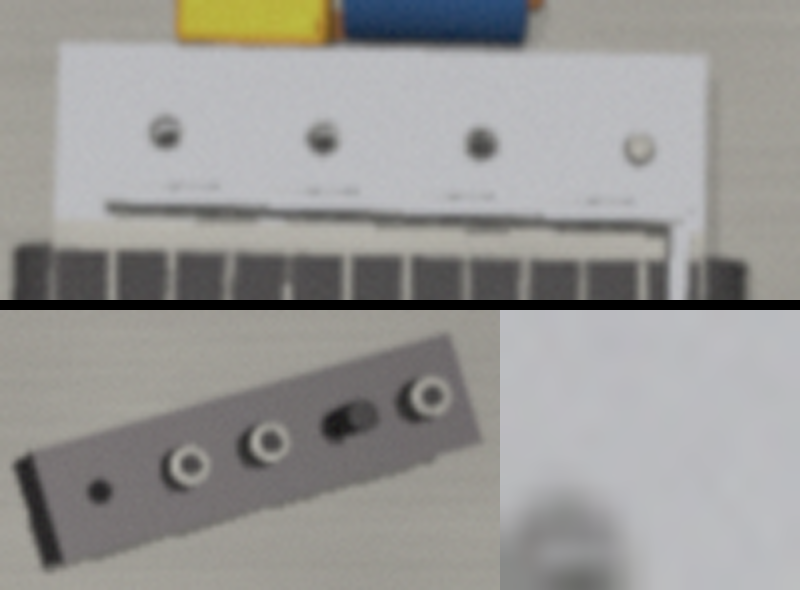

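The zoom shows the rail rotated relative to the slats, with its free end toward +x, so deck hole c lies toward −x of rail_c. The rack's empty hole is at crop (98,490). Next I'll get precise positions.

```bash
cat > m.py <<'E'
from h import *
def blobs(c,box,lo,hi,amin,amax):
    x0,y0,x1,y1=box;f=4
    g=cv2.resize(cv2.cvtColor(c['frame'],cv2.COLOR_RGB2GRAY)[y0:y1,x0:x1],None,fx=f,fy=f,interpolation=cv2.INTER_CUBIC)
    m=cv2.inRange(g,lo,hi);cs,_=cv2.findContours(m,cv2.RETR_EXTERNAL,cv2.CHAIN_APPROX_NONE)
    r=[]
    for q in cs:
        a=cv2.contourArea(q)/f/f
        if amin<a<amax:
            M=cv2.moments(q);r.append(((M['m10']/M['m00']+.5)/f-.5+x0,(M['m01']/M['m00']+.5)/f-.5+y0,a))
    return sorted(r)
E
python3 - <<'E'
from m import *
c=dict(np.load('top0.npz'));s=dict(np.load('scene0.npz'))
G=cv2.cvtColor(c['frame'],cv2.COLOR_RGB2GRAY)
print('gray rail,rack,slat',G[115,245],G[195,405],G[165,277],G[178,437],G[184,415],np.sort(G[120:136,225:240].ravel())[:5])
print('rack bright');
for b in blobs(c,(372,148,495,212),120,255,8,80): print(np.round(b,2),toplane(c,b[:2],.085)[0].round(4))
print('dark')
for b in blobs(c,(388,165,470,200),0,60,8,80): print(np.round(b,2),toplane(c,b[:2],.06)[0].round(4))
print('rail holes')
for b in blobs(c,(215,115,325,138),0,160,8,80): print(np.round(b,2),toplane(c,b[:2],.068)[0].round(4))
# dowel
print(G[122:137,320:335])
# slat far edge line & near
def edge(cols,rows,z,sgn):
    pts=[]
    for u in cols:
        p=G[rows[0]:rows[1],u].astype(float); d=np.diff(p)*sgn; k=int(np.argmax(d))
        if d[k]>25:
            k0=max(k-1,0);w=np.clip(d[k0:k+2+0],0,None);pts.append((u,rows[0]+(w*(np.arange(k0,k0+len(w))+.5)).sum()/w.sum()))
    pts=np.array(pts);
    X=toplane(c,pts,z)[:,:2]
    for _ in range(4):
        k=np.polyfit(X[:,1],X[:,0],1);r=abs(X[:,0]-np.polyval(k,X[:,1]));X=X[r<max(2*np.median(r),.0005)]
    print('line x=',k.round(4),'n',len(X),'res',r.std().round(5));return k
print('slat far');edge(range(206,346),(142,160),.06,-1)
print('rail/deck far edge');edge(range(212,342),(103,115),.068,1)
print('slat near');edge(range(206,346),(178,190),.06,1)
S=cv2.cvtColor(s['frame'],cv2.COLOR_RGB2GRAY)
print('scene dark rail')
for b in blobs(s,(205,210,290,295),0,140,4,60): print(np.round(b,2),toplane(s,b[:2],.068)[0].round(4))
print('scene rack bright')
for b in blobs(s,(165,138,245,190),120,255,5,80): print(np.round(b,2),toplane(s,b[:2],.085)[0].round(4))
im=cv2.cvtColor(s['frame'],cv2.COLOR_RGB2BGR)
cv2.imwrite('pics/z2.png',np.hstack([cv2.resize(im[135:195,160:250],(400,267),interpolation=cv2.INTER_CUBIC),cv2.resize(im[190:310,190:340],(400,320),interpolation=cv2.INTER_CUBIC)[:267]]))
E
```

```text
gray rail,rack,slat 184 116 77 71 116 [81 86 87 91 91]
rack bright
dark
[394.45 189.94  14.28] [ 0.4847 -0.241   0.06  ]
[431.14 179.85  10.72] [ 0.5062 -0.3221  0.06  ]
[454.37 172.99  43.84] [ 0.5209 -0.3735  0.06  ]
rail holes
[232.61 126.16  36.22] [0.6293 0.1159 0.068 ]
[264.03 127.45  34.72] [0.6256 0.0462 0.068 ]
[295.79 128.47  36.97] [ 0.6226 -0.0242  0.068 ]
[[187 190 186 188 188 186 187 188 188 186 186 189 187 186 188]
 [188 188 188 186 187 187 187 187 187 186 188 187 188 188 188]
 [186 188 189 188 188 187 186 187 187 188 187 187 187 187 188]
 [189 189 187 188 189 188 184 185 186 186 187 187 189 187 190]
 [188 188 189 189 187 182 176 179 176 178 185 187 186 187 186]
 [189 186 187 187 182 167 164 166 165 165 173 184 187 188 188]
 [186 188 185 186 172 148 160 167 166 163 164 180 188 185 186]
 [188 188 186 186 167 141 161 173 171 163 156 175 186 188 186]
 [188 187 189 186 169 140 153 171 165 153 148 174 186 187 188]
 [187 186 187 185 176 146 134 147 148 140 153 178 188 189 186]
 [187 188 187 187 181 164 141 131 135 150 170 183 186 187 189]
 [187 187 187 188 185 183 172 161 167 177 184 187 188 188 185]
 [187 188 188 189 188 187 185 182 184 186 187 187 186 189 188]
 [187 188 187 187 189 189 188 189 189 187 189 188 186 188 187]
 [188 189 187 187 189 189 188 188 188 189 187 187 190 188 187]]
slat far
line x= [-0.0643  0.5864] n 71 res 0.00176
rail/deck far edge
line x= [0.0079 0.6672] n 35 res 9e-05
slat near
line x= [0.0298 0.4967] n 83 res 0.00031
scene dark rail
[220.97 225.03   6.16] [ 0.6207 -0.0928  0.068 ]
[236.8  240.97  12.28] [ 0.6231 -0.0243  0.068 ]
[253.71 258.24  13.28] [0.626  0.0457 0.068 ]
[271.59 276.72  13.91] [0.6292 0.1161 0.068 ]
[286.94 292.52  20.34] [0.6317 0.1733 0.068 ]
scene rack bright
```

```bash
sed -i 's/RETR_EXTERNAL/RETR_LIST/' m.py; python3 - <<'E'
from m import *
c=dict(np.load('top0.npz'));s=dict(np.load('scene0.npz'))
for b in blobs(c,(372,148,495,212),135,255,15,90): print(np.round(b,2),toplane(c,b[:2],.085)[0].round(4))
print('dark hole',toplane(c,[394.45,189.94],.06)[0].round(4))
for b in blobs(s,(165,138,245,190),135,255,5,90): print('s',np.round(b,2),toplane(s,b[:2],.085)[0].round(4))
for b in blobs(s,(165,138,245,190),0,60,2,90): print('sd',np.round(b,2),toplane(s,b[:2],.06)[0].round(4),toplane(s,b[:2],.104)[0].round(4))
print('dowel')
for b in blobs(c,(318,120,340,138),0,176,15,90): print(np.round(b,2),toplane(c,b[:2],.072)[0].round(4))
P=cloud(c);Q=P[110:145,212:342].reshape(-1,3);print('rail z',np.nanmedian(Q[:,2]))
im=cv2.cvtColor(s['frame'],cv2.COLOR_RGB2BGR)
cv2.imwrite('pics/z2.png',np.hstack([cv2.resize(im[135:195,160:250],(400,267),interpolation=cv2.INTER_CUBIC),cv2.resize(im[190:310,190:340],(400,320),interpolation=cv2.INTER_CUBIC)[:267]]))
E
```

```text
[417.29 183.26  69.28] [ 0.4966 -0.2848  0.085 ]
[417.37 183.19  28.41] [ 0.4968 -0.2849  0.085 ]
[437.29 177.49  65.88] [ 0.5087 -0.3279  0.085 ]
[437.42 177.42  31.47] [ 0.5088 -0.3282  0.085 ]
[477.55 165.9   63.03] [ 0.5328 -0.4147  0.085 ]
[477.67 166.09  31.91] [ 0.5324 -0.4149  0.085 ]
dark hole [ 0.4847 -0.241   0.06  ]
sd [177.88 148.24  12.16] [ 0.5302 -0.4185  0.06  ] [ 0.551  -0.3757  0.104 ]
sd [188.48 150.32  41.41] [ 0.512  -0.3889  0.06  ] [ 0.5336 -0.3474  0.104 ]
sd [201.17 159.3   11.66] [ 0.5071 -0.3317  0.06  ] [ 0.529  -0.2927  0.104 ]
sd [213.51 164.98   9.09] [ 0.4948 -0.2877  0.06  ] [ 0.5172 -0.2505  0.104 ]
dowel
[327.37 129.63  42.81] [ 0.6183 -0.0936  0.072 ]
rail z 0.06718392993011854
```

View pics/z2.png

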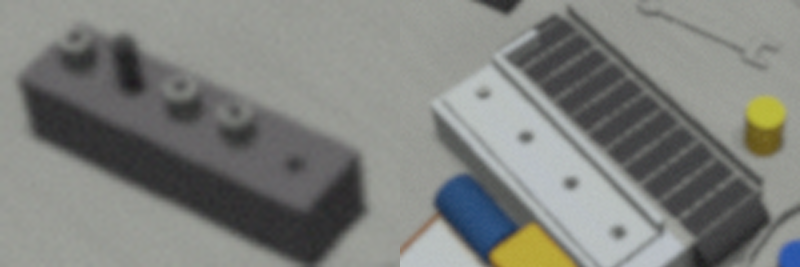

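The right crop shows the bed and the left crop the rack with the drift fourth, all consistent with the numbers. I'm adding a move-planning helper and then starting.

```bash
cat > p.py <<'E'
import sys
from h import *
def plan(x,y,z,yaw,o=None):
    o=o or robot.get_obs();p=o['ee_pos'];R=Ro.from_rotvec(o['orientation']).as_matrix()
    y0=np.degrees(np.arctan2(R[1,0],R[0,0]));sp=np.radians((y0-yaw+180)%360-180)
    T=(Ro.from_euler('z',yaw,degrees=True)*Ro.from_euler('x',180,degrees=True)).as_matrix()
    d=T.T@(np.array([x,y,z])-p)*1000
    print('at',p.round(4),'yaw',y0.round(2),'spin',sp.round(4),'then mm',d.round(1),'F',o['contact_force'].round(1),'w',round(o['grip_width']*1e3,1),'t',round(o['time'],1),'tilt',R[2,2].round(5))
if __name__=='__main__': plan(*map(float,sys.argv[1:5]))
E
python3 p.py .5207 -.3714 .16 105.4
```

```text
at [ 0.2806 -0.6137  0.218 ] yaw 24.57 spin -1.4107 then mm [169.9 295.8  58. ] F [ 0.5 -0.8 -0.1] w 93.2 t 0.1 tilt -1.0
```

```bash
python3 -m creep '[{"spin":-0.176},{"spin":-0.176},{"spin":-0.176},{"spin":-0.176},{"spin":-0.176},{"spin":-0.176},{"spin":-0.176},{"spin":-0.179},{"hand":50}]'; python3 -m creep '[{"dx":28,"dy":49},{"dx":28,"dy":49},{"dx":28,"dy":49},{"dx":28,"dy":49},{"dx":28,"dy":49},{"dx":28,"dy":49,"dz":30},{"dz":28},{},{}]'; python3 p.py .5207 -.3714 .066 105.4; python3 - <<'E'
from h import *
c=cap('top','top1.png');
E
```

```text
at [ 0.2806 -0.6137  0.218 ] yaw 24.57 spin -1.4107 then mm [169.9 295.8 152. ] F [ 0.5 -0.8 -0.1] w 93.2 t 0.1 tilt -1.0validation failed for argument at $[0]...
validation failed for argument at $[0]...
```

View pics/top1.png

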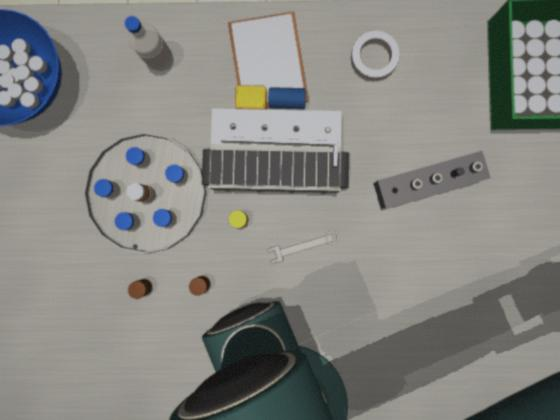

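The picture is unchanged because the call was refused. Every row probably needs all the keys.

```bash
python3 -m creep '[{"dx":0,"dy":0,"dz":0,"spin":-0.176,"hand":50},{"dx":0,"dy":0,"dz":0,"spin":-0.176,"hand":50},{"dx":0,"dy":0,"dz":0,"spin":-0.176,"hand":50},{"dx":0,"dy":0,"dz":0,"spin":-0.176,"hand":50},{"dx":0,"dy":0,"dz":0,"spin":-0.176,"hand":50},{"dx":0,"dy":0,"dz":0,"spin":-0.176,"hand":50},{"dx":0,"dy":0,"dz":0,"spin":-0.176,"hand":50},{"dx":0,"dy":0,"dz":0,"spin":-0.179,"hand":50}]'; python3 p.py .5207 -.3714 .16 105.4
```

```text
time: 1.15
ee_pos: [0.2806, -0.6138, 0.2183]
orientation: [-1.896, -2.504, -0.0]
contact_force: [0.2, -0.8, 0.4]
grip_width: 0.05
finger_force: 0.0
at [ 0.2806 -0.6138  0.2183] yaw 105.75 spin 0.0061 then mm [169.9 295.8  58.3] F [ 0.2 -0.8  0.4] w 50.0 t 1.1 tilt -1.0
```

```bash
python3 -m creep '[{"dx":28,"dy":49,"dz":0,"spin":0.006,"hand":50},{"dx":28,"dy":49,"dz":0,"spin":0,"hand":50},{"dx":28,"dy":49,"dz":0,"spin":0,"hand":50},{"dx":28,"dy":49,"dz":0,"spin":0,"hand":50},{"dx":28,"dy":49,"dz":0,"spin":0,"hand":50},{"dx":28,"dy":49,"dz":30,"spin":0,"hand":50},{"dx":0,"dy":0,"dz":28,"spin":0,"hand":50},{"dx":0,"dy":0,"dz":0,"spin":0,"hand":50},{"dx":0,"dy":0,"dz":0,"spin":0,"hand":50}]';python3 p.py .5207 -.3714 .066 105.4; python3 - <<'E'
from h import *
c=cap('top','top1.png')
d=cap('scene','scene1.png')
X=robot.get_obs()['ee_pos'];print(proj(c,X),proj(d,X))
E
```

```text
time: 2.28
ee_pos: [0.5196, -0.3765, 0.1625]
orientation: [1.911, 2.492, -0.0]
contact_force: [-0.5, -0.9, 0.4]
grip_width: 0.05
finger_force: 0.0
at [ 0.5196 -0.3765  0.1625] yaw 105.03 spin -0.0064 then mm [ 4.6  2.4 96.5] F [-0.5 -0.9  0.4] w 50.0 t 2.3 tilt -1.0
[[474.18837572 167.46697586]] [[183.00178385 127.84695267]]
```

View pics/scene1.png

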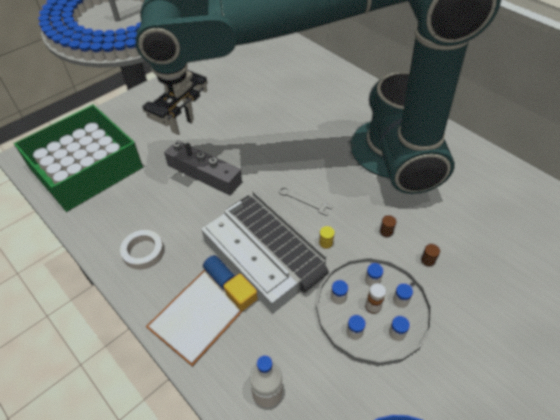

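The gripper is above the drift, with fingertips near (187,120) and the drift at (190,150). I'll descend and grip.

```bash
python3 -m creep '[{"dx":4.6,"dy":2.4,"dz":0,"spin":-0.006,"hand":50},{"dx":0,"dy":0,"dz":48,"spin":0,"hand":50},{"dx":0,"dy":0,"dz":48.5,"spin":0,"hand":50},{"dx":0,"dy":0,"dz":0,"spin":0,"hand":50}]';python3 -m creep '[{"dx":0,"dy":0,"dz":0,"spin":0,"hand":25},{"dx":0,"dy":0,"dz":0,"spin":0,"hand":10},{"dx":0,"dy":0,"dz":0,"spin":0,"hand":10},{"dx":0,"dy":0,"dz":0,"spin":0,"hand":10},{"dx":0,"dy":0,"dz":0,"spin":0,"hand":10}]'; python3 p.py .5207 -.3714 .16 105.4
```

```text
time: 2.88
ee_pos: [0.5205, -0.3706, 0.0635]
orientation: [-1.903, -2.498, -0.0]
contact_force: [-0.3, -0.3, 0.9]
grip_width: 0.0503
finger_force: 0.0
time: 3.5
ee_pos: [0.521, -0.3708, 0.0651]
orientation: [1.903, 2.499, 0.0]
contact_force: [1.3, 1.2, 1.5]
grip_width: 0.0166
finger_force: 30.0
at [ 0.521  -0.3708  0.0651] yaw 105.41 spin 0.0002 then mm [ -0.5  -0.5 -94.9] F [1.3 1.2 1.5] w 16.6 t 3.5 tilt -1.0
```

```bash
python3 -m creep '[{"dx":0,"dy":0,"dz":-40,"spin":0,"hand":10},{"dx":0,"dy":0,"dz":-40,"spin":0,"hand":10},{"dx":0,"dy":0,"dz":-40,"spin":0,"hand":10},{"dx":0,"dy":0,"dz":0,"spin":-0.182,"hand":10},{"dx":0,"dy":0,"dz":0,"spin":-0.182,"hand":10},{"dx":0,"dy":0,"dz":0,"spin":-0.182,"hand":10},{"dx":0,"dy":0,"dz":0,"spin":-0.182,"hand":10},{"dx":0,"dy":0,"dz":0,"spin":-0.182,"hand":10},{"dx":0,"dy":0,"dz":0,"spin":-0.182,"hand":10},{"dx":0,"dy":0,"dz":0,"spin":-0.182,"hand":10},{"dx":0,"dy":0,"dz":0,"spin":0,"hand":10}]'; python3 p.py .6265 .1159 .15 178.3
```

```text
time: 4.88
ee_pos: [0.5207, -0.3708, 0.1846]
orientation: [-0.045, -3.141, -0.0]
contact_force: [-0.3, 0.4, -1.2]
grip_width: 0.0165
finger_force: 30.0
at [ 0.5207 -0.3708  0.1846] yaw 178.35 spin 0.0008 then mm [-91.3 489.6  34.6] F [-0.3  0.4 -1.2] w 16.5 t 4.9 tilt -1.0
```

```bash
python3 -m creep '[{"dx":-10,"dy":54.4,"dz":0,"spin":0,"hand":10},{"dx":-10,"dy":54.4,"dz":0,"spin":0,"hand":10},{"dx":-10,"dy":54.4,"dz":0,"spin":0,"hand":10},{"dx":-10,"dy":54.4,"dz":0,"spin":0,"hand":10},{"dx":-10,"dy":54.4,"dz":0,"spin":0,"hand":10},{"dx":-10,"dy":54.4,"dz":0,"spin":0,"hand":10},{"dx":-10,"dy":54.4,"dz":0,"spin":0,"hand":10},{"dx":-10,"dy":54.4,"dz":0,"spin":0,"hand":10},{"dx":-11,"dy":54.4,"dz":0,"spin":0,"hand":10},{"dx":0,"dy":0,"dz":15,"spin":0,"hand":10},{"dx":0,"dy":0,"dz":0,"spin":0,"hand":10},{"dx":0,"dy":0,"dz":0,"spin":0,"hand":10}]'; python3 p.py .6273 .1159 .125 178.3; python3 - <<'E'
from h import *
d=cap('scene');c=cap('top')
a=cv2.resize(d['frame'][195:315,220:340],(400,400),interpolation=cv2.INTER_CUBIC);b=cv2.resize(c['frame'][80:180,180:280],(400,400),interpolation=cv2.INTER_CUBIC)
cv2.imwrite('pics/z3.png',cv2.cvtColor(np.hstack([a,b]),cv2.COLOR_RGB2BGR))
X=robot.get_obs()['ee_pos'];X[2]-=.066+.05-.06;print(X,(proj(d,X)-[220,195])*3.333,(proj(c,X)-[180,80])*4)
E
```

```text
time: 6.38
ee_pos: [0.6253, 0.1149, 0.17]
orientation: [-0.048, -3.141, 0.0]
contact_force: [0.4, -0.8, -0.9]
grip_width: 0.0163
finger_force: 30.0
at [0.6253 0.1149 0.17  ] yaw 178.25 spin -0.0008 then mm [-1.9  1.  45. ] F [ 0.4 -0.8 -0.9] w 16.3 t 6.4 tilt -1.0
[0.62553708 0.11500334 0.11442694] [[173.15822952 234.75580205]] [[200.65689764 172.49321064]]
```

View pics/z3.png

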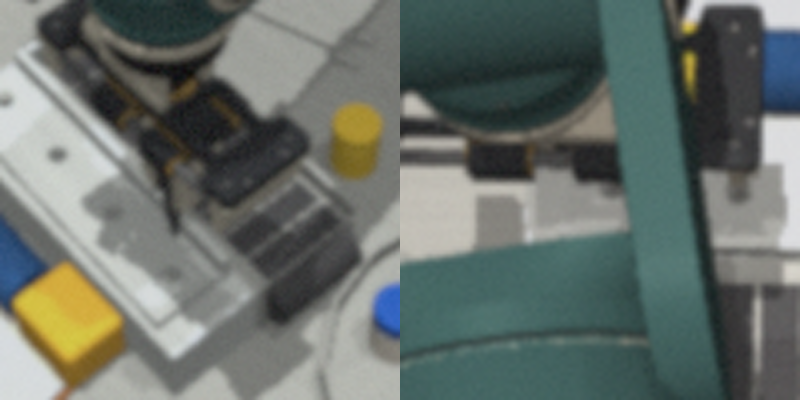

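The drift tip appears at crop (173,230), matching the prediction. I'm descending into hole c.

```bash
python3 -m creep '[{"dx":-1.9,"dy":1,"dz":20,"spin":0,"hand":10},{"dx":0,"dy":0,"dz":20,"spin":0,"hand":10},{"dx":0,"dy":0,"dz":0,"spin":0,"hand":10},{"dx":0,"dy":0,"dz":0,"spin":0,"hand":10}]'; python3 p.py .6273 .1159 .120 178.3;  python3 -m creep '[{"dx":0,"dy":0,"dz":7,"spin":0,"hand":10},{"dx":0,"dy":0,"dz":7,"spin":0,"hand":10},{"dx":0,"dy":0,"dz":0,"spin":0,"hand":10}]'; python3 p.py .6273 .1159 .120 178.3
```

```text
time: 6.98
ee_pos: [0.6274, 0.117, 0.1299]
orientation: [-0.044, -3.141, 0.0]
contact_force: [0.5, -0.1, -0.4]
grip_width: 0.0167
finger_force: 30.0
at [0.6274 0.117  0.1299] yaw 178.41 spin 0.0019 then mm [ 0.1 -1.1  9.9] F [ 0.5 -0.1 -0.4] w 16.7 t 7.0 tilt -1.0
time: 7.35
ee_pos: [0.627, 0.117, 0.115]
orientation: [-0.044, -3.14, 0.0]
contact_force: [0.3, -0.1, -1.7]
grip_width: 0.0169
finger_force: 30.0
at [0.627 0.117 0.115] yaw 178.41 spin 0.0019 then mm [-0.3 -1.1 -5. ] F [ 0.3 -0.1 -1.7] w 16.9 t 7.3 tilt -1.0
```

```bash
python3 -m creep '[{"dx":0,"dy":-1.1,"dz":5,"spin":0,"hand":10},{"dx":0.7,"dy":0,"dz":5,"spin":0,"hand":10},{"dx":0,"dy":0,"dz":0,"spin":0,"hand":10}]'; python3 -m creep '[{"dx":0.5,"dy":0,"dz":5,"spin":0,"hand":10},{"dx":0.5,"dy":0,"dz":5,"spin":0,"hand":10},{"dx":0,"dy":0,"dz":0,"spin":0,"hand":10}]'; python3 p.py .6256 .1159 .074 178.3
```

```text
time: 7.72
ee_pos: [0.6265, 0.1159, 0.1054]
orientation: [-0.044, -3.141, 0.0]
contact_force: [1.0, -0.1, -1.4]
grip_width: 0.0168
finger_force: 30.0
time: 8.1
ee_pos: [0.6254, 0.1159, 0.0953]
orientation: [-0.044, -3.141, 0.0]
contact_force: [2.6, -0.4, -1.9]
grip_width: 0.0163
finger_force: 30.0
at [0.6254 0.1159 0.0953] yaw 178.41 spin 0.0019 then mm [-0.2 -0.  21.3] F [ 2.6 -0.4 -1.9] w 16.3 t 8.1 tilt -1.0
```

```bash
python3 -m creep '[{"dx":0,"dy":0,"dz":4,"spin":0,"hand":10},{"dx":0,"dy":0,"dz":4,"spin":0,"hand":10},{"dx":0,"dy":0,"dz":0,"spin":0,"hand":10}]';  python3 -m creep '[{"dx":0,"dy":0,"dz":3,"spin":0,"hand":10},{"dx":0,"dy":0,"dz":3,"spin":0,"hand":10},{"dx":0,"dy":0,"dz":0,"spin":0,"hand":10}]'; python3 p.py .6256 .1159 .074 178.3
```

```text
time: 8.48
ee_pos: [0.6255, 0.1159, 0.0873]
orientation: [-0.044, -3.141, 0.0]
contact_force: [2.4, -1.0, -2.8]
grip_width: 0.0163
finger_force: 30.0
time: 8.85
ee_pos: [0.6259, 0.1158, 0.0817]
orientation: [0.044, 3.141, -0.0]
contact_force: [6.0, -1.7, -2.2]
grip_width: 0.0168
finger_force: 30.0
at [0.6259 0.1158 0.0817] yaw 178.4 spin 0.0018 then mm [0.3 0.1 7.7] F [ 6.  -1.7 -2.2] w 16.8 t 8.8 tilt -1.0
```

```bash
python3 -m creep '[{"dx":-0.3,"dy":0,"dz":3,"spin":0,"hand":10},{"dx":0,"dy":0,"dz":3,"spin":0,"hand":10},{"dx":0,"dy":0,"dz":0,"spin":0,"hand":10}]';  python3 -m creep '[{"dx":0,"dy":0,"dz":2,"spin":0,"hand":10},{"dx":0,"dy":0,"dz":0,"spin":0,"hand":10}]'; python3 p.py .6256 .1159 .074 178.3
```

```text
time: 9.22
ee_pos: [0.6261, 0.1158, 0.0755]
orientation: [0.044, 3.141, -0.0]
contact_force: [6.3, -2.6, -1.4]
grip_width: 0.0169
finger_force: 30.0
time: 9.48
ee_pos: [0.6262, 0.1158, 0.0737]
orientation: [0.044, 3.141, -0.0]
contact_force: [5.5, -2.5, 1.2]
grip_width: 0.0168
finger_force: 30.0
at [0.6262 0.1158 0.0737] yaw 178.4 spin 0.0018 then mm [ 0.6  0.1 -0.3] F [ 5.5 -2.5  1.2] w 16.8 t 9.5 tilt -1.0
```

```bash
python3 -m creep '[{"dx":-0.5,"dy":0.5,"dz":1.5,"spin":0,"hand":10},{"dx":0,"dy":0,"dz":0,"spin":0,"hand":10}]'; python3 -m creep '[{"dx":0,"dy":0,"dz":0,"spin":0,"hand":40},{"dx":0,"dy":0,"dz":0,"spin":0,"hand":40},{"dx":0,"dy":0,"dz":-40,"spin":0,"hand":40},{"dx":0,"dy":0,"dz":-50,"spin":0,"hand":40},{"dx":0,"dy":0,"dz":0,"spin":0,"hand":40}]'; python3 p.py .4967 -.2849 .16 105.4
```

```text
time: 9.72
ee_pos: [0.6265, 0.116, 0.0731]
orientation: [0.044, 3.141, -0.001]
contact_force: [-1.4, -4.5, 11.5]
grip_width: 0.0164
finger_force: 30.0
time: 10.35
ee_pos: [0.6277, 0.1168, 0.1664]
orientation: [0.043, 3.136, 0.002]
contact_force: [0.1, 0.6, 0.2]
grip_width: 0.0398
finger_force: 0.0
at [0.6277 0.1168 0.1664] yaw 178.42 spin 1.2744 then mm [-352.5 -232.9    6.4] F [0.1 0.6 0.2] w 39.8 t 10.3 tilt -0.99999
```

```bash
python3 -m creep '[{"dx":0,"dy":0,"dz":0,"spin":0.182,"hand":50},{"dx":0,"dy":0,"dz":0,"spin":0.182,"hand":50},{"dx":0,"dy":0,"dz":0,"spin":0.182,"hand":50},{"dx":0,"dy":0,"dz":0,"spin":0.182,"hand":50},{"dx":0,"dy":0,"dz":0,"spin":0.182,"hand":50},{"dx":0,"dy":0,"dz":0,"spin":0.182,"hand":50},{"dx":0,"dy":0,"dz":0,"spin":0.182,"hand":50}]'; python3 -m creep '[{"dx":-50.4,"dy":-33.3,"dz":0,"spin":0,"hand":50},{"dx":-50.4,"dy":-33.3,"dz":0,"spin":0,"hand":50},{"dx":-50.4,"dy":-33.3,"dz":0,"spin":0,"hand":50},{"dx":-50.4,"dy":-33.3,"dz":0,"spin":0,"hand":50},{"dx":-50.4,"dy":-33.3,"dz":0,"spin":0,"hand":50},{"dx":-50.4,"dy":-33.3,"dz":0,"spin":0,"hand":50},{"dx":-50.4,"dy":-33.3,"dz":0,"spin":0,"hand":50},{"dx":0,"dy":0,"dz":0,"spin":0,"hand":50},{"dx":0,"dy":0,"dz":0,"spin":0,"hand":50}]'; python3 p.py .4967 -.2849 .064 105.4; python3 - <<'E'
from m import *
for n,box,am in(('top',(215,115,325,138),(8,80)),('scene',(205,210,290,295),(4,60))):
    c=cap(n)
    for b in blobs(c,box,0,150,*am): print(n,np.round(b,2),toplane(c,b[:2],.068)[0].round(4))
    cv2.imwrite('pics/'+n+'2.png',cv2.cvtColor(c['frame'],cv2.COLOR_RGB2BGR))
E
```

```text
time: 11.22
ee_pos: [0.6259, 0.1165, 0.1608]
orientation: [-1.91, -2.492, 0.002]
contact_force: [0.1, -0.9, 0.0]
grip_width: 0.0498
finger_force: 0.0
time: 12.35
ee_pos: [0.4953, -0.2852, 0.1613]
orientation: [-1.903, -2.498, -0.0]
contact_force: [0.0, 0.9, -0.2]
grip_width: 0.0503
finger_force: 0.0
at [ 0.4953 -0.2852  0.1613] yaw 105.38 spin -0.0003 then mm [-0.1  1.4 97.3] F [ 0.   0.9 -0.2] w 50.3 t 12.3 tilt -1.0
top [231.25 125.73  78.81] [0.6303 0.1189 0.068 ]
top [264.02 128.19  25.75] [0.624  0.0462 0.068 ]
top [295.77 128.85  24.97] [ 0.6217 -0.0241  0.068 ]
scene [220.73 225.11   7.66] [ 0.6213 -0.0931  0.068 ]
scene [236.92 240.91  13.25] [ 0.6228 -0.0242  0.068 ]
scene [254.21 258.    14.62] [0.6246 0.046  0.068 ]
scene [286.95 292.46  20.84] [0.6316 0.1732 0.068 ]
```

```bash
python3 -m creep '[{"dx":0,"dy":1.4,"dz":48,"spin":0,"hand":50},{"dx":0,"dy":0,"dz":49,"spin":0,"hand":50},{"dx":0,"dy":0,"dz":0,"spin":0,"hand":50},{"dx":0,"dy":0,"dz":0,"spin":0,"hand":15},{"dx":0,"dy":0,"dz":0,"spin":0,"hand":15},{"dx":0,"dy":0,"dz":0,"spin":0,"hand":15},{"dx":0,"dy":0,"dz":0,"spin":0,"hand":15},{"dx":0,"dy":0,"dz":0,"spin":0,"hand":15}]'; python3 p.py .4967 -.2849 .16 105.4;python3 -m creep '[{"dx":0,"dy":0,"dz":-40,"spin":0,"hand":15},{"dx":0,"dy":0,"dz":-50,"spin":0,"hand":15},{"dx":0,"dy":0,"dz":0,"spin":-0.182,"hand":15},{"dx":0,"dy":0,"dz":0,"spin":-0.182,"hand":15},{"dx":0,"dy":0,"dz":0,"spin":-0.182,"hand":15},{"dx":0,"dy":0,"dz":0,"spin":-0.182,"hand":15},{"dx":0,"dy":0,"dz":0,"spin":-0.182,"hand":15},{"dx":0,"dy":0,"dz":0,"spin":-0.182,"hand":15},{"dx":0,"dy":0,"dz":0,"spin":-0.182,"hand":15},{"dx":0,"dy":0,"dz":0,"spin":0,"hand":15}]'; python3 p.py .6220 -.0242 .12 178.3
```

```text
time: 13.45
ee_pos: [0.4972, -0.2851, 0.0656]
orientation: [1.903, 2.499, 0.001]
contact_force: [3.4, 2.7, 1.3]
grip_width: 0.0213
finger_force: 30.0
at [ 0.4972 -0.2851  0.0656] yaw 105.42 spin 0.0003 then mm [  0.3  -0.4 -94.4] F [3.4 2.7 1.3] w 21.3 t 13.4 tilt -1.0
time: 14.7
ee_pos: [0.4966, -0.2853, 0.1551]
orientation: [-0.045, -3.141, -0.0]
contact_force: [0.6, -0.5, -0.7]
grip_width: 0.0213
finger_force: 29.9
at [ 0.4966 -0.2853  0.1551] yaw 178.34 spin 0.0007 then mm [-117.6  264.7   35.1] F [ 0.6 -0.5 -0.7] w 21.3 t 14.7 tilt -1.0
```

```bash
python3 -m creep '[{"dx":-23.5,"dy":52.9,"dz":0,"spin":0,"hand":15},{"dx":-23.5,"dy":52.9,"dz":0,"spin":0,"hand":15},{"dx":-23.5,"dy":52.9,"dz":0,"spin":0,"hand":15},{"dx":-23.5,"dy":52.9,"dz":0,"spin":0,"hand":15},{"dx":-23.6,"dy":53,"dz":0,"spin":0,"hand":15},{"dx":0,"dy":0,"dz":35,"spin":0,"hand":15},{"dx":0,"dy":0,"dz":0,"spin":0,"hand":15},{"dx":0,"dy":0,"dz":0,"spin":0,"hand":15}]'; python3 p.py .6220 -.0242 .12 178.3
```

```text
time: 15.7
ee_pos: [0.6218, -0.0246, 0.1214]
orientation: [0.048, 3.141, -0.0]
contact_force: [-0.0, -0.4, -0.4]
grip_width: 0.0211
finger_force: 29.9
at [ 0.6218 -0.0246  0.1214] yaw 178.25 spin -0.0009 then mm [-0.2  0.4  1.4] F [-0.  -0.4 -0.4] w 21.1 t 15.7 tilt -1.0
```

```bash
python3 -m creep '[{"dx":-0.2,"dy":0.4,"dz":17,"spin":0,"hand":15},{"dx":0,"dy":0,"dz":5,"spin":0,"hand":15},{"dx":0,"dy":0,"dz":0,"spin":0,"hand":15}]'; python3 -m creep '[{"dx":0,"dy":0,"dz":3,"spin":0,"hand":15},{"dx":0,"dy":0,"dz":3,"spin":0,"hand":15},{"dx":0,"dy":0,"dz":0,"spin":0,"hand":15}]'; python3 p.py .6220 -.0242 .0736 178.3
```

```text
time: 16.08
ee_pos: [0.6218, -0.024, 0.0979]
orientation: [-0.045, -3.141, 0.0]
contact_force: [1.3, -1.4, -2.6]
grip_width: 0.0211
finger_force: 29.9
time: 16.45
ee_pos: [0.622, -0.0239, 0.0921]
orientation: [0.044, 3.141, -0.001]
contact_force: [2.1, -3.0, -3.4]
grip_width: 0.0214
finger_force: 29.9
at [ 0.622  -0.0239  0.0921] yaw 178.4 spin 0.0018 then mm [-0.  -0.3 18.5] F [ 2.1 -3.  -3.4] w 21.4 t 16.4 tilt -1.0
```

```bash
python3 -m creep '[{"dx":-0.2,"dy":-0.3,"dz":5,"spin":0,"hand":15},{"dx":0,"dy":0,"dz":5,"spin":0,"hand":15},{"dx":0,"dy":0,"dz":0,"spin":0,"hand":15}]'; python3 -m creep '[{"dx":0,"dy":0,"dz":5,"spin":0,"hand":15},{"dx":0,"dy":0,"dz":3,"spin":0,"hand":15},{"dx":0,"dy":0,"dz":0,"spin":0,"hand":15}]'; python3 p.py .6220 -.0242 .0736 178.3
```

```text
time: 16.82
ee_pos: [0.6221, -0.0241, 0.0816]
orientation: [-0.044, -3.141, 0.0]
contact_force: [4.1, -3.8, -4.1]
grip_width: 0.0214
finger_force: 29.9
time: 17.2
ee_pos: [0.6223, -0.0241, 0.074]
orientation: [0.044, 3.141, -0.0]
contact_force: [4.3, -4.7, 0.0]
grip_width: 0.0213
finger_force: 29.9
at [ 0.6223 -0.0241  0.074 ] yaw 178.41 spin 0.0018 then mm [ 0.3 -0.1  0.4] F [ 4.3 -4.7  0. ] w 21.3 t 17.2 tilt -1.0
```

Almost seated. I'll press it down, release, and go for the second screw.

```bash
python3 -m creep '[{"dx":-0.4,"dy":-0.5,"dz":1.5,"spin":0,"hand":15},{"dx":0,"dy":0,"dz":0,"spin":0,"hand":15}]'; python3 -m creep '[{"dx":0,"dy":0,"dz":0,"spin":0,"hand":45},{"dx":0,"dy":0,"dz":0,"spin":0,"hand":45},{"dx":0,"dy":0,"dz":-40,"spin":0,"hand":45},{"dx":0,"dy":0,"dz":-40,"spin":0,"hand":45},{"dx":0,"dy":0,"dz":0,"spin":0.182,"hand":50},{"dx":0,"dy":0,"dz":0,"spin":0.182,"hand":50},{"dx":0,"dy":0,"dz":0,"spin":0.182,"hand":50},{"dx":0,"dy":0,"dz":0,"spin":0.182,"hand":50},{"dx":0,"dy":0,"dz":0,"spin":0.182,"hand":50},{"dx":0,"dy":0,"dz":0,"spin":0.182,"hand":50},{"dx":0,"dy":0,"dz":0,"spin":0.182,"hand":50}]'; python3 p.py .5088 -.3281 .16 105.4
```

```text
time: 17.45
ee_pos: [0.6228, -0.0242, 0.0737]
orientation: [0.043, 3.14, 0.001]
contact_force: [-0.4, -1.2, 12.4]
grip_width: 0.0215
finger_force: 30.0
time: 18.82
ee_pos: [0.6222, -0.0243, 0.1522]
orientation: [-1.91, -2.493, 0.001]
contact_force: [0.9, -0.1, 0.1]
grip_width: 0.0499
finger_force: 0.0
at [ 0.6222 -0.0243  0.1522] yaw 105.07 spin -0.0058 then mm [-262.8 -190.1   -7.8] F [ 0.9 -0.1  0.1] w 49.9 t 18.8 tilt -1.0
```

```bash
python3 -m creep '[{"dx":-43.8,"dy":-31.7,"dz":0,"spin":0,"hand":50},{"dx":-43.8,"dy":-31.7,"dz":0,"spin":0,"hand":50},{"dx":-43.8,"dy":-31.7,"dz":0,"spin":0,"hand":50},{"dx":-43.8,"dy":-31.7,"dz":0,"spin":0,"hand":50},{"dx":-43.8,"dy":-31.7,"dz":0,"spin":0,"hand":50},{"dx":-43.8,"dy":-31.7,"dz":0,"spin":0,"hand":50},{"dx":0,"dy":0,"dz":0,"spin":0,"hand":50},{"dx":0,"dy":0,"dz":0,"spin":0,"hand":50}]'; python3 p.py .5088 -.3281 .0648 105.4
```

```text
time: 19.82
ee_pos: [0.509, -0.328, 0.1524]
orientation: [-1.903, -2.498, -0.001]
contact_force: [0.1, 0.1, -0.4]
grip_width: 0.05
finger_force: 0.0
at [ 0.509  -0.328   0.1524] yaw 105.39 spin -0.0002 then mm [-0.1 -0.2 87.6] F [ 0.1  0.1 -0.4] w 50.0 t 19.8 tilt -1.0
```

```bash
python3 -m creep '[{"dx":0,"dy":-0.2,"dz":44,"spin":0,"hand":50},{"dx":0,"dy":0,"dz":43.6,"spin":0,"hand":50},{"dx":0,"dy":0,"dz":0,"spin":0,"hand":50},{"dx":0,"dy":0,"dz":0,"spin":0,"hand":15},{"dx":0,"dy":0,"dz":0,"spin":0,"hand":15},{"dx":0,"dy":0,"dz":0,"spin":0,"hand":15},{"dx":0,"dy":0,"dz":0,"spin":0,"hand":15},{"dx":0,"dy":0,"dz":0,"spin":0,"hand":15}]'; python3 -m creep '[{"dx":0,"dy":0,"dz":-40,"spin":0,"hand":15},{"dx":0,"dy":0,"dz":-50,"spin":0,"hand":15},{"dx":0,"dy":0,"dz":0,"spin":-0.182,"hand":15},{"dx":0,"dy":0,"dz":0,"spin":-0.182,"hand":15},{"dx":0,"dy":0,"dz":0,"spin":-0.182,"hand":15},{"dx":0,"dy":0,"dz":0,"spin":-0.182,"hand":15},{"dx":0,"dy":0,"dz":0,"spin":-0.182,"hand":15},{"dx":0,"dy":0,"dz":0,"spin":-0.182,"hand":15},{"dx":0,"dy":0,"dz":0,"spin":-0.182,"hand":15},{"dx":0,"dy":0,"dz":0,"spin":0,"hand":15}]'; python3 p.py .6246 .0458 .12 178.3
```

```text
time: 20.82
ee_pos: [0.5091, -0.3283, 0.0655]
orientation: [1.903, 2.499, 0.001]
contact_force: [1.8, 2.3, 2.6]
grip_width: 0.0213
finger_force: 30.0
time: 22.08
ee_pos: [0.5086, -0.3285, 0.155]
orientation: [-0.045, -3.141, -0.0]
contact_force: [-0.5, -0.3, -1.4]
grip_width: 0.0215
finger_force: 30.0
at [ 0.5086 -0.3285  0.155 ] yaw 178.34 spin 0.0007 then mm [-104.8  377.6   35. ] F [-0.5 -0.3 -1.4] w 21.5 t 22.1 tilt -1.0
```

```bash
python3 -m creep '[{"dx":-15,"dy":53.9,"dz":0,"spin":0,"hand":15},{"dx":-15,"dy":53.9,"dz":0,"spin":0,"hand":15},{"dx":-15,"dy":53.9,"dz":0,"spin":0,"hand":15},{"dx":-15,"dy":53.9,"dz":0,"spin":0,"hand":15},{"dx":-15,"dy":54,"dz":0,"spin":0,"hand":15},{"dx":-15,"dy":54,"dz":0,"spin":0,"hand":15},{"dx":-14.8,"dy":54,"dz":0,"spin":0,"hand":15},{"dx":0,"dy":0,"dz":35,"spin":0,"hand":15},{"dx":0,"dy":0,"dz":0,"spin":0,"hand":15},{"dx":0,"dy":0,"dz":0,"spin":0,"hand":15}]'; python3 p.py .6246 .0458 .10 178.3
```

```text
time: 23.32
ee_pos: [0.6243, 0.0456, 0.1213]
orientation: [0.048, 3.141, -0.0]
contact_force: [0.7, -0.4, -0.6]
grip_width: 0.0214
finger_force: 30.0
at [0.6243 0.0456 0.1213] yaw 178.25 spin -0.0009 then mm [-0.3  0.2 21.3] F [ 0.7 -0.4 -0.6] w 21.4 t 23.3 tilt -1.0
```

```bash
python3 -m creep '[{"dx":-0.3,"dy":0.2,"dz":17,"spin":0,"hand":15},{"dx":0,"dy":0,"dz":5,"spin":0,"hand":15},{"dx":0,"dy":0,"dz":0,"spin":0,"hand":15}]'; python3 -m creep '[{"dx":0,"dy":0,"dz":3,"spin":0,"hand":15},{"dx":0,"dy":0,"dz":3,"spin":0,"hand":15},{"dx":0,"dy":0,"dz":0,"spin":0,"hand":15}]'; python3 -m creep '[{"dx":0,"dy":0,"dz":5,"spin":0,"hand":15},{"dx":0,"dy":0,"dz":0,"spin":0,"hand":15}]'; python3 p.py .6246 .0458 .0736 178.3
```

```text
time: 23.7
ee_pos: [0.6242, 0.046, 0.0977]
orientation: [-0.045, -3.141, 0.0]
contact_force: [0.9, -0.0, -0.6]
grip_width: 0.0212
finger_force: 30.0
time: 24.08
ee_pos: [0.6244, 0.0461, 0.092]
orientation: [0.044, 3.141, -0.001]
contact_force: [1.5, -2.1, -2.9]
grip_width: 0.0213
finger_force: 29.9
time: 24.32
ee_pos: [0.6244, 0.0461, 0.0869]
orientation: [0.044, 3.141, -0.001]
contact_force: [3.0, -3.7, -2.7]
grip_width: 0.0212
finger_force: 29.9
at [0.6244 0.0461 0.0869] yaw 178.4 spin 0.0018 then mm [-0.2 -0.3 13.3] F [ 3.  -3.7 -2.7] w 21.2 t 24.3 tilt -1.0
```

```bash
python3 -m creep '[{"dx":-0.3,"dy":-0.3,"dz":5,"spin":0,"hand":15},{"dx":0,"dy":0,"dz":5,"spin":0,"hand":15},{"dx":0,"dy":0,"dz":3,"spin":0,"hand":15},{"dx":0,"dy":0,"dz":0,"spin":0,"hand":15}]'; python3 -m creep '[{"dx":-0.4,"dy":-0.4,"dz":1.7,"spin":0,"hand":15},{"dx":0,"dy":0,"dz":0,"spin":0,"hand":15}]'; python3 -m creep '[{"dx":0,"dy":0,"dz":0,"spin":0,"hand":45},{"dx":0,"dy":0,"dz":0,"spin":0,"hand":45},{"dx":0,"dy":0,"dz":-40,"spin":0,"hand":45},{"dx":0,"dy":0,"dz":-40,"spin":0,"hand":45},{"dx":40,"dy":-62,"dz":0,"spin":0,"hand":45},{"dx":40,"dy":-62,"dz":0,"spin":0,"hand":45},{"dx":40,"dy":-62,"dz":0,"spin":0,"hand":45},{"dx":0,"dy":0,"dz":0,"spin":0,"hand":45}]';python3 - <<'E'
from h import *
d=cap('scene');c=cap('top')
a=cv2.resize(d['frame'][185:305,195:315],(400,400),interpolation=cv2.INTER_CUBIC);b=cv2.resize(c['frame'][80:200,200:360],(400,300),interpolation=cv2.INTER_CUBIC)
b=np.vstack([b,np.zeros((100,400,3),np.uint8)])
cv2.imwrite('pics/z4.png',cv2.cvtColor(np.hstack([a,b]),cv2.COLOR_RGB2BGR))
E
```

```text
time: 24.82
ee_pos: [0.6247, 0.046, 0.0739]
orientation: [0.044, 3.141, -0.0]
contact_force: [4.4, -3.4, -1.2]
grip_width: 0.0214
finger_force: 29.9
time: 25.08
ee_pos: [0.6252, 0.0459, 0.0736]
orientation: [0.043, 3.141, 0.001]
contact_force: [-2.2, -1.2, 13.5]
grip_width: 0.0215
finger_force: 30.0
time: 26.08
ee_pos: [0.5173, -0.1114, 0.1525]
orientation: [0.05, 3.141, -0.0]
contact_force: [1.3, 0.8, 0.2]
grip_width: 0.0453
finger_force: 0.0
```

View pics/z4.png

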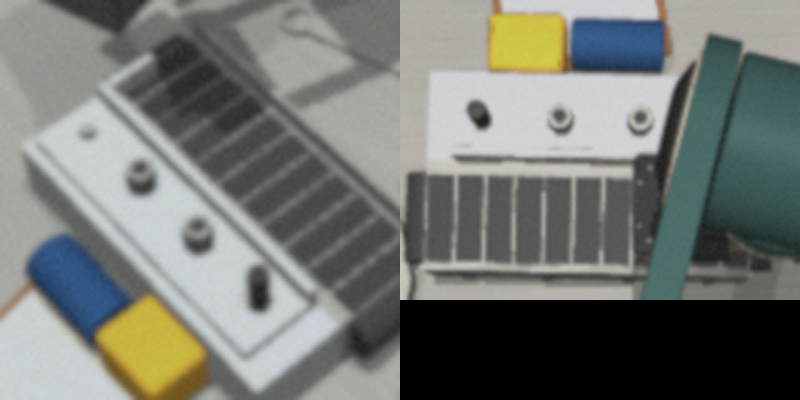

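Both screws and the drift are seated: scene crop at (140,175), (198,235) and (258,288). Now I'll retrieve the drift. With the neighbouring rack holes empty I can keep this yaw.

```bash
python3 p.py .6263 .1159 .152 178.3; python3 -m creep '[{"dx":-27,"dy":56,"dz":0,"spin":0,"hand":45},{"dx":-29,"dy":56,"dz":0,"spin":0,"hand":45},{"dx":-29,"dy":56,"dz":0,"spin":0,"hand":45},{"dx":-29,"dy":56,"dz":0,"spin":0,"hand":45},{"dx":0,"dy":0,"dz":0,"spin":0,"hand":45},{"dx":0,"dy":0,"dz":0,"spin":0,"hand":45}]'; python3 p.py .6263 .1159 .0731 178.3
```

```text
at [ 0.519  -0.1091  0.1525] yaw 178.34 spin 0.0006 then mm [-100.6  228.1    0.5] F [ 0.8 -0.6  0.9] w 44.9 t 26.2 tilt -1.0
time: 26.92
ee_pos: [0.6383, 0.1114, 0.1517]
orientation: [-0.041, -3.14, 0.0]
contact_force: [0.0, 0.1, 0.9]
grip_width: 0.0453
finger_force: 0.0
at [0.6383 0.1114 0.1517] yaw 178.52 spin 0.0038 then mm [12.1  4.1 78.6] F [0.  0.1 0.9] w 45.3 t 26.9 tilt -1.0
```

```bash
python3 -m creep '[{"dx":12.1,"dy":4.1,"dz":0,"spin":0,"hand":45},{"dx":0,"dy":0,"dz":0,"spin":0,"hand":45},{"dx":0,"dy":0,"dz":40,"spin":0,"hand":45},{"dx":0,"dy":0,"dz":38,"spin":0,"hand":45},{"dx":0,"dy":0,"dz":0,"spin":0,"hand":45},{"dx":0,"dy":0,"dz":0,"spin":0,"hand":10},{"dx":0,"dy":0,"dz":0,"spin":0,"hand":10},{"dx":0,"dy":0,"dz":0,"spin":0,"hand":10},{"dx":0,"dy":0,"dz":0,"spin":0,"hand":10},{"dx":0,"dy":0,"dz":0,"spin":0,"hand":10}]'; python3 -m creep '[{"dx":0,"dy":0,"dz":-10,"spin":0,"hand":10},{"dx":0,"dy":0,"dz":-25,"spin":0,"hand":10},{"dx":0,"dy":0,"dz":-30,"spin":0,"hand":10},{"dx":0,"dy":0,"dz":-30,"spin":0,"hand":10},{"dx":0,"dy":0,"dz":0,"spin":0,"hand":10},{"dx":0,"dy":0,"dz":0,"spin":0,"hand":10}]';  python3 p.py .4969 -.2850 .17 178.3
```

```text
time: 28.18
ee_pos: [0.6269, 0.1151, 0.0755]
orientation: [0.043, 3.14, 0.001]
contact_force: [0.1, 3.0, 6.6]
grip_width: 0.0165
finger_force: 30.0
time: 28.92
ee_pos: [0.6261, 0.1145, 0.1683]
orientation: [-0.044, -3.14, 0.001]
contact_force: [0.5, 0.8, -2.4]
grip_width: 0.0166
finger_force: 30.0
at [0.6261 0.1145 0.1683] yaw 178.41 spin 0.0018 then mm [ 117.3 -403.2   -1.7] F [ 0.5  0.8 -2.4] w 16.6 t 28.9 tilt -1.0
```

```bash
python3 -m creep '[{"dx":14.7,"dy":-50.4,"dz":0,"spin":0,"hand":10},{"dx":14.7,"dy":-50.4,"dz":0,"spin":0,"hand":10},{"dx":14.7,"dy":-50.4,"dz":0,"spin":0,"hand":10},{"dx":14.7,"dy":-50.4,"dz":0,"spin":0,"hand":10},{"dx":14.7,"dy":-50.4,"dz":0,"spin":0,"hand":10},{"dx":14.7,"dy":-50.4,"dz":0,"spin":0,"hand":10},{"dx":14.7,"dy":-50.4,"dz":0,"spin":0,"hand":10},{"dx":14.4,"dy":-50.4,"dz":0,"spin":0,"hand":10},{"dx":0,"dy":0,"dz":0,"spin":0,"hand":10},{"dx":0,"dy":0,"dz":0,"spin":0,"hand":10},{"dx":0,"dy":0,"dz":0,"spin":0,"hand":10}]';  python3 p.py .4969 -.2850 .13 178.3;python3 - <<'E'
from h import *
d=cap('scene')
cv2.imwrite('pics/z5.png',cv2.cvtColor(cv2.resize(d['frame'][90:200,140:260],(600,550),interpolation=cv2.INTER_CUBIC),cv2.COLOR_RGB2BGR))
X=robot.get_obs()['ee_pos'];X[2]-=.0565;print((proj(d,X)-[140,90])*5)
E
```

```text
time: 30.3
ee_pos: [0.4982, -0.2841, 0.169]
orientation: [-0.042, -3.141, -0.001]
contact_force: [-0.4, 0.8, -1.5]
grip_width: 0.0166
finger_force: 30.0
at [ 0.4982 -0.2841  0.169 ] yaw 178.48 spin 0.0031 then mm [ 1.3 -0.9 39. ] F [-0.4  0.8 -1.5] w 16.6 t 30.3 tilt -1.0
[[355.6154649  317.31663395]]
```

View pics/z5.png

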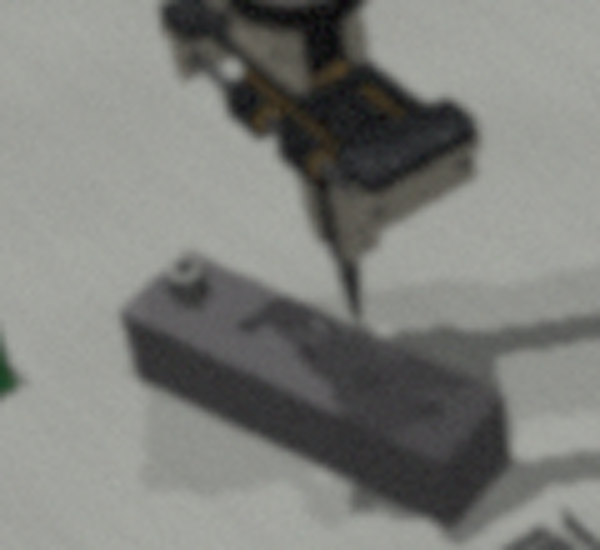

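The drift is upright in the grip, with its tip at crop (357,315) as predicted. I'm inserting it into the rack.

```bash
python3 -m creep '[{"dx":1.3,"dy":-0.9,"dz":20,"spin":0,"hand":10},{"dx":0,"dy":0,"dz":20,"spin":0,"hand":10},{"dx":0,"dy":0,"dz":15,"spin":0,"hand":10},{"dx":0,"dy":0,"dz":7,"spin":0,"hand":10},{"dx":0,"dy":0,"dz":0,"spin":0,"hand":10}]'; python3 -m creep '[{"dx":0,"dy":0,"dz":7,"spin":0,"hand":10},{"dx":0,"dy":0,"dz":6,"spin":0,"hand":10},{"dx":0,"dy":0,"dz":5,"spin":0,"hand":10},{"dx":0,"dy":0,"dz":0,"spin":0,"hand":10}]';  python3 p.py .4969 -.2850 .067 178.3
```

```text
time: 30.98
ee_pos: [0.4966, -0.286, 0.107]
orientation: [-0.044, -3.141, -0.001]
contact_force: [0.8, -0.2, -0.7]
grip_width: 0.0166
finger_force: 30.0
time: 31.48
ee_pos: [0.4965, -0.2858, 0.089]
orientation: [-0.044, -3.141, -0.001]
contact_force: [-0.3, 1.0, -1.5]
grip_width: 0.0166
finger_force: 30.0
at [ 0.4965 -0.2858  0.089 ] yaw 178.41 spin 0.0019 then mm [-0.3  0.8 22. ] F [-0.3  1.  -1.5] w 16.6 t 31.5 tilt -1.0
```

```bash
python3 -m creep '[{"dx":0,"dy":0.4,"dz":5,"spin":0,"hand":10},{"dx":0,"dy":0,"dz":4,"spin":0,"hand":10},{"dx":0,"dy":0,"dz":0,"spin":0,"hand":10}]'; python3 -m creep '[{"dx":0,"dy":0,"dz":4,"spin":0,"hand":10},{"dx":0,"dy":0,"dz":3,"spin":0,"hand":10},{"dx":0,"dy":0,"dz":0,"spin":0,"hand":10}]';  python3 p.py .4969 -.2850 .067 178.3
```

```text
time: 31.85
ee_pos: [0.4966, -0.2853, 0.08]
orientation: [-0.044, -3.141, -0.001]
contact_force: [1.9, 3.9, -3.7]
grip_width: 0.0164
finger_force: 29.9
time: 32.22
ee_pos: [0.4967, -0.2853, 0.0733]
orientation: [-0.043, -3.141, -0.001]
contact_force: [1.1, 4.9, -0.8]
grip_width: 0.0163
finger_force: 30.0
at [ 0.4967 -0.2853  0.0733] yaw 178.41 spin 0.002 then mm [-0.2  0.3  6.3] F [ 1.1  4.9 -0.8] w 16.3 t 32.2 tilt -1.0
```

```bash
python3 -m creep '[{"dx":0,"dy":0.3,"dz":4,"spin":0,"hand":10},{"dx":0,"dy":0,"dz":0,"spin":0,"hand":10}]'; python3 -m creep '[{"dx":0,"dy":0,"dz":2.5,"spin":0,"hand":10},{"dx":0,"dy":0,"dz":0,"spin":0,"hand":10}]';  python3 -m creep '[{"dx":0,"dy":0,"dz":1,"spin":0,"hand":10},{"dx":0,"dy":0,"dz":0,"spin":0,"hand":10}]'
```

```text
time: 32.48
ee_pos: [0.4967, -0.2852, 0.0692]
orientation: [-0.043, -3.141, -0.0]
contact_force: [1.2, 3.6, -2.6]
grip_width: 0.0169
finger_force: 30.0
time: 32.72
ee_pos: [0.4969, -0.2852, 0.0674]
orientation: [0.044, 3.141, 0.0]
contact_force: [-1.1, 6.6, 5.4]
grip_width: 0.0164
finger_force: 30.0
time: 32.98
ee_pos: [0.497, -0.2852, 0.0674]
orientation: [0.044, 3.141, -0.0]
contact_force: [-4.8, 8.6, 14.6]
grip_width: 0.0165
finger_force: 30.0
```

```bash
python3 -m creep '[{"dx":0,"dy":0,"dz":0,"spin":0,"hand":45},{"dx":0,"dy":0,"dz":0,"spin":0,"hand":45},{"dx":0,"dy":0,"dz":-45,"spin":0,"hand":45},{"dx":0,"dy":0,"dz":-45,"spin":0,"hand":45},{"dx":-12,"dy":-43.3,"dz":0,"spin":0,"hand":45},{"dx":-12,"dy":-43.3,"dz":0,"spin":0,"hand":45},{"dx":-12,"dy":-43.3,"dz":0,"spin":0,"hand":45},{"dx":0,"dy":0,"dz":0,"spin":0,"hand":45},{"dx":0,"dy":0,"dz":0,"spin":0,"hand":45}]'; python3 p.py .5329 -.4149 .0648 178.3
```

```text
time: 34.1
ee_pos: [0.5288, -0.4159, 0.1556]
orientation: [-0.044, -3.141, -0.001]
contact_force: [-0.4, 0.2, -0.7]
grip_width: 0.0451
finger_force: 0.0
at [ 0.5288 -0.4159  0.1556] yaw 178.39 spin 0.0016 then mm [-4.   1.1 90.8] F [-0.4  0.2 -0.7] w 45.1 t 34.1 tilt -1.0
```

```bash
python3 -m creep '[{"dx":-4,"dy":1.1,"dz":30,"spin":0,"hand":45},{"dx":0,"dy":0,"dz":30,"spin":0,"hand":45},{"dx":0,"dy":0,"dz":30.8,"spin":0,"hand":45},{"dx":0,"dy":0,"dz":0,"spin":0,"hand":45},{"dx":0,"dy":0,"dz":0,"spin":0,"hand":15},{"dx":0,"dy":0,"dz":0,"spin":0,"hand":15},{"dx":0,"dy":0,"dz":0,"spin":0,"hand":15},{"dx":0,"dy":0,"dz":0,"spin":0,"hand":15},{"dx":0,"dy":0,"dz":0,"spin":0,"hand":15}]'; python3 -m creep '[{"dx":0,"dy":0,"dz":-20,"spin":0,"hand":15},{"dx":0,"dy":0,"dz":-45,"spin":0,"hand":15},{"dx":0,"dy":0,"dz":-45,"spin":0,"hand":15},{"dx":0,"dy":0,"dz":0,"spin":0,"hand":15},{"dx":0,"dy":0,"dz":0,"spin":0,"hand":15}]'; python3 p.py .6264 .1159 .175 178.3
```

```text
time: 35.22
ee_pos: [0.5334, -0.4154, 0.0664]
orientation: [0.044, 3.14, -0.001]
contact_force: [-0.2, 2.2, 6.7]
grip_width: 0.0214
finger_force: 30.0
time: 35.85
ee_pos: [0.5329, -0.4151, 0.1752]
orientation: [-0.044, -3.141, -0.0]
contact_force: [-0.6, -0.0, -0.3]
grip_width: 0.021
finger_force: 30.0
at [ 0.5329 -0.4151  0.1752] yaw 178.4 spin 0.0018 then mm [-7.770e+01  5.335e+02  2.000e-01] F [-0.6 -0.  -0.3] w 21.0 t 35.9 tilt -1.0
```

```bash
python3 -m creep '[{"dx":-7.7,"dy":53.3,"dz":0,"spin":0,"hand":15},{"dx":-7.7,"dy":53.3,"dz":0,"spin":0,"hand":15},{"dx":-7.7,"dy":53.3,"dz":0,"spin":0,"hand":15},{"dx":-7.7,"dy":53.3,"dz":0,"spin":0,"hand":15},{"dx":-7.7,"dy":53.3,"dz":0,"spin":0,"hand":15},{"dx":-7.7,"dy":53.3,"dz":0,"spin":0,"hand":15},{"dx":-7.7,"dy":53.3,"dz":0,"spin":0,"hand":15},{"dx":-7.7,"dy":53.3,"dz":0,"spin":0,"hand":15},{"dx":-7.7,"dy":53.3,"dz":0,"spin":0,"hand":15},{"dx":-8.4,"dy":53.8,"dz":0,"spin":0,"hand":15},{"dx":0,"dy":0,"dz":0,"spin":0,"hand":15},{"dx":0,"dy":0,"dz":0,"spin":0,"hand":15}]'; python3 -m creep '[{"dx":0,"dy":0,"dz":50,"spin":0,"hand":15},{"dx":0,"dy":0,"dz":0,"spin":0,"hand":15},{"dx":0,"dy":0,"dz":0,"spin":0,"hand":15}]'; python3 p.py .6266 .1158 .10 178.3
```

```text
time: 37.35
ee_pos: [0.6251, 0.1157, 0.1741]
orientation: [-0.043, -3.139, 0.001]
contact_force: [-0.2, 0.1, -1.5]
grip_width: 0.0214
finger_force: 30.0
time: 37.72
ee_pos: [0.6259, 0.1152, 0.1267]
orientation: [0.045, 3.141, 0.0]
contact_force: [-0.4, 0.2, 0.0]
grip_width: 0.0212
finger_force: 30.0
at [0.6259 0.1152 0.1267] yaw 178.35 spin 0.0009 then mm [-0.7  0.6 26.7] F [-0.4  0.2  0. ] w 21.2 t 37.7 tilt -1.0
```

```bash
python3 -m creep '[{"dx":-0.7,"dy":0.6,"dz":22,"spin":0,"hand":15},{"dx":0,"dy":0,"dz":6,"spin":0,"hand":15},{"dx":0,"dy":0,"dz":0,"spin":0,"hand":15}]'; python3 -m creep '[{"dx":0,"dy":0,"dz":3,"spin":0,"hand":15},{"dx":0,"dy":0,"dz":3,"spin":0,"hand":15},{"dx":0,"dy":0,"dz":0,"spin":0,"hand":15}]'; python3 -m creep '[{"dx":0,"dy":0,"dz":5,"spin":0,"hand":15},{"dx":0,"dy":0,"dz":0,"spin":0,"hand":15}]'; python3 p.py .6266 .1158 .0744 178.3
```

```text
time: 38.1
ee_pos: [0.6261, 0.1164, 0.0966]
orientation: [-0.044, -3.14, 0.0]
contact_force: [0.5, -0.0, -1.1]
grip_width: 0.0214
finger_force: 30.0
time: 38.48
ee_pos: [0.6266, 0.1164, 0.0913]
orientation: [0.044, 3.141, -0.0]
contact_force: [3.4, -2.0, -1.2]
grip_width: 0.0218
finger_force: 30.0
time: 38.72
ee_pos: [0.6265, 0.1163, 0.0859]
orientation: [0.044, 3.141, -0.001]
contact_force: [4.1, -3.5, -0.2]
grip_width: 0.0212
finger_force: 30.0
at [0.6265 0.1163 0.0859] yaw 178.4 spin 0.0017 then mm [-0.1 -0.5 11.5] F [ 4.1 -3.5 -0.2] w 21.2 t 38.7 tilt -1.0
```

```bash
python3 -m creep '[{"dx":-0.4,"dy":-0.4,"dz":5,"spin":0,"hand":15},{"dx":0,"dy":0,"dz":5,"spin":0,"hand":15},{"dx":0,"dy":0,"dz":0,"spin":0,"hand":15}]'; python3 -m creep '[{"dx":-0.4,"dy":-0.4,"dz":1.7,"spin":0,"hand":15},{"dx":0,"dy":0,"dz":0,"spin":0,"hand":15}]'; python3 -m creep '[{"dx":0,"dy":0,"dz":0.8,"spin":0,"hand":15},{"dx":0,"dy":0,"dz":0,"spin":0,"hand":15}]'
```

```text
time: 39.1
ee_pos: [0.6267, 0.1161, 0.0754]
orientation: [-0.044, -3.141, 0.0]
contact_force: [5.5, -1.2, -2.2]
grip_width: 0.0217
finger_force: 30.0
time: 39.35
ee_pos: [0.6271, 0.1159, 0.0744]
orientation: [0.044, 3.141, 0.0]
contact_force: [2.8, -1.2, 3.2]
grip_width: 0.0212
finger_force: 30.0
time: 39.6
ee_pos: [0.6272, 0.1159, 0.0743]
orientation: [0.043, 3.141, 0.0]
contact_force: [1.5, -0.4, 9.5]
grip_width: 0.0209
finger_force: 30.0
```

Screw c is seated. I'll release, rise, turn for the bottles, move toward −y and look again.

```bash
python3 -m creep '[{"dx":0,"dy":0,"dz":0,"spin":0,"hand":45},{"dx":0,"dy":0,"dz":0,"spin":0,"hand":45},{"dx":0,"dy":0,"dz":-45,"spin":0,"hand":45},{"dx":0,"dy":0,"dz":-45,"spin":0,"hand":60},{"dx":0,"dy":-50,"dz":-10,"spin":0,"hand":60},{"dx":0,"dy":-50,"dz":0,"spin":0,"hand":60},{"dx":0,"dy":-50,"dz":0,"spin":0,"hand":60}]';python3 -m creep '[{"dx":0,"dy":0,"dz":0,"spin":0.175,"hand":60},{"dx":0,"dy":0,"dz":0,"spin":0.175,"hand":60},{"dx":0,"dy":0,"dz":0,"spin":0.175,"hand":60},{"dx":0,"dy":0,"dz":0,"spin":0.175,"hand":60},{"dx":0,"dy":0,"dz":0,"spin":0.175,"hand":60},{"dx":0,"dy":0,"dz":0,"spin":0.175,"hand":60},{"dx":0,"dy":0,"dz":0,"spin":0.175,"hand":60},{"dx":0,"dy":0,"dz":0,"spin":0.175,"hand":60},{"dx":0,"dy":0,"dz":0,"spin":0.173,"hand":60},{"dx":0,"dy":0,"dz":0,"spin":0,"hand":60}]'
cat > b.py <<'E'
from m import *
def bottles(show=None):
    r={}
    for n in('top','scene'):
        c=cap(n,show and n+show);hsv=cv2.cvtColor(c['frame'],cv2.COLOR_RGB2HSV)
        m=cv2.inRange(hsv,(100,120,40),(130,255,255))
        m=cv2.resize(m,None,fx=1,fy=1);k,l,st,ce=cv2.connectedComponentsWithStats(m)
        r[n]=[(toplane(c,ce[i],.058)[0],toplane(c,ce[i],.106)[0],st[i,4]) for i in range(1,k) if 60<st[i,4]<400]
    for a,a2,s in r['top']:
        for q,q2,s2 in r['scene']:
            for nm,A,Q in(('disc',a,q),('bed',a2,q2)):
                if np.hypot(*(A-Q)[:2])<.014 and A[0]<.62:
                    p=(A+Q)[:2]/2;D=np.array([.6197,-.0943]);v=p-D
                    if (nm=='bed')==(p[1]<.12 and p[0]>.5): print(nm,p.round(4),'diff',((A-Q)[:2]*1e3).round(1),s,s2,'rail',(np.array([v@[.9995,-.032],v@[.032,.9995]])*1e3).round(1))
if __name__=='__main__':
    import sys
    bottles(sys.argv[1] if len(sys.argv)>1 else None)
E
python3 b.py 3.png; python3 p.py .568 .336 .19 88.2
```

```text
time: 40.48
ee_pos: [0.6225, -0.0354, 0.1735]
orientation: [-0.043, -3.141, -0.0]
contact_force: [-0.7, -0.5, 0.1]
grip_width: 0.0598
finger_force: 0.0
time: 41.72
ee_pos: [0.6227, -0.0341, 0.1732]
orientation: [-2.253, -2.188, 0.001]
contact_force: [-0.1, 0.6, 0.8]
grip_width: 0.0602
finger_force: 0.0
disc [0.5834 0.316 ] diff [0.9 0.8] 238 216 rail [-49.4 409. ]
disc [0.5268 0.2478] diff [1.  0.3] 239 186 rail [-103.8  338.9]
disc [0.4956 0.407 ] diff [1.1 0.3] 243 222 rail [-140.1  497.1]
disc [0.4274 0.2747] diff [2.2 1.3] 238 182 rail [-204.   362.7]
disc [0.4209 0.3602] diff [1.8 0.8] 245 192 rail [-213.2  447.9]
at [ 0.6227 -0.0341  0.1734] yaw 88.53 spin 0.0057 then mm [368.2 -66.3 -16.6] F [ 0.2  0.4 -0.4] w 59.7 t 41.8 tilt -1.0
```

View pics/top3.png

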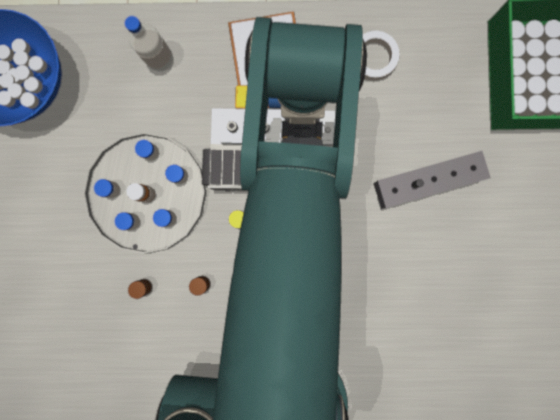

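A bottle was already knocked: it's now at pixel (144,150), and the other four are unchanged. The drift is in the second rack hole and all three screws are placed. Now the bottles.

```bash
python3 p.py .5268 .2478 .15 88.2; python3 -m creep '[{"dx":46.5,"dy":-14,"dz":0,"spin":0.006,"hand":60},{"dx":46.5,"dy":-14,"dz":0,"spin":0,"hand":60},{"dx":46.5,"dy":-14,"dz":0,"spin":0,"hand":60},{"dx":46.5,"dy":-14,"dz":0,"spin":0,"hand":60},{"dx":46.5,"dy":-14,"dz":0,"spin":0,"hand":60},{"dx":46.5,"dy":-14,"dz":0,"spin":0,"hand":60},{"dx":0,"dy":0,"dz":25,"spin":0,"hand":60},{"dx":0,"dy":0,"dz":0,"spin":0,"hand":60},{"dx":0,"dy":0,"dz":0,"spin":0,"hand":60}]'; python3 p.py .5268 .2478 .042 88.2
```

```text
at [ 0.6227 -0.0341  0.1734] yaw 88.53 spin 0.0057 then mm [ 278.8 -104.7   23.4] F [ 0.2  0.4 -0.4] w 59.7 t 41.8 tilt -1.0
time: 42.95
ee_pos: [0.549, 0.2472, 0.1495]
orientation: [2.26, 2.182, 0.0]
contact_force: [1.3, 0.4, 0.7]
grip_width: 0.0597
finger_force: 0.0
at [0.549  0.2472 0.1495] yaw 87.99 spin -0.0037 then mm [-1.000e-01 -2.220e+01  1.075e+02] F [1.3 0.4 0.7] w 59.7 t 43.0 tilt -1.0
```

```bash
python3 -m creep '[{"dx":0,"dy":-22.2,"dz":0,"spin":-0.003,"hand":60},{"dx":0,"dy":0,"dz":0,"spin":0,"hand":60},{"dx":0,"dy":0,"dz":54,"spin":0,"hand":60},{"dx":0,"dy":0,"dz":53.5,"spin":0,"hand":60},{"dx":0,"dy":0,"dz":0,"spin":0,"hand":60},{"dx":0,"dy":0,"dz":0,"spin":0,"hand":35},{"dx":0,"dy":0,"dz":0,"spin":0,"hand":35},{"dx":0,"dy":0,"dz":0,"spin":0,"hand":35},{"dx":0,"dy":0,"dz":0,"spin":0,"hand":35}]'; python3 -m creep '[{"dx":0,"dy":0,"dz":-20,"spin":0,"hand":35},{"dx":0,"dy":0,"dz":-45,"spin":0,"hand":35},{"dx":0,"dy":0,"dz":-50,"spin":0,"hand":35},{"dx":0,"dy":0,"dz":0,"spin":0,"hand":35}]'; python3 p.py .5630 -.0840 .15 88.2
```

```text
time: 44.08
ee_pos: [0.5277, 0.2488, 0.0435]
orientation: [2.257, 2.184, 0.005]
contact_force: [1.2, -0.3, 7.6]
grip_width: 0.0396
finger_force: 30.0
time: 44.58
ee_pos: [0.5281, 0.249, 0.1623]
orientation: [2.256, 2.183, 0.011]
contact_force: [0.6, 0.4, -1.0]
grip_width: 0.0395
finger_force: 30.0
at [0.5281 0.249  0.1623] yaw 88.12 spin -0.0015 then mm [-331.8   45.4   12.3] F [ 0.6  0.4 -1. ] w 39.5 t 44.6 tilt -0.99997
```

```bash
python3 -m creep '[{"dx":-55.2,"dy":7.6,"dz":0,"spin":0,"hand":35},{"dx":-55.2,"dy":7.6,"dz":0,"spin":0,"hand":35},{"dx":-55.2,"dy":7.6,"dz":0,"spin":0,"hand":35},{"dx":-55.2,"dy":7.6,"dz":0,"spin":0,"hand":35},{"dx":-55.2,"dy":7.6,"dz":0,"spin":0,"hand":35},{"dx":-55.2,"dy":7.4,"dz":0,"spin":0,"hand":35},{"dx":0,"dy":0,"dz":12,"spin":0,"hand":35},{"dx":0,"dy":0,"dz":0,"spin":0,"hand":35},{"dx":0,"dy":0,"dz":0,"spin":0,"hand":35}]'; python3 p.py .5630 -.0830 .0915 88.2
```

```text
time: 45.7
ee_pos: [0.5609, -0.0831, 0.1445]
orientation: [-2.256, -2.186, -0.0]
contact_force: [0.5, 0.4, -0.1]
grip_width: 0.0396
finger_force: 30.0
at [ 0.5609 -0.0831  0.1445] yaw 88.18 spin -0.0003 then mm [ 0.1  2.1 53. ] F [ 0.5  0.4 -0.1] w 39.6 t 45.7 tilt -1.0
```

```bash
python3 -m creep '[{"dx":0,"dy":2.1,"dz":20,"spin":0,"hand":35},{"dx":0,"dy":0,"dz":20,"spin":0,"hand":35},{"dx":0,"dy":0,"dz":8,"spin":0,"hand":35},{"dx":0,"dy":0,"dz":3,"spin":0,"hand":35},{"dx":0,"dy":0,"dz":0,"spin":0,"hand":35}]'; python3 -m creep '[{"dx":0,"dy":0,"dz":1.5,"spin":0,"hand":35},{"dx":0,"dy":0,"dz":0,"spin":0,"hand":35}]';  python3 p.py .5630 -.0830 .0915 88.2
```

```text
time: 46.32
ee_pos: [0.5632, -0.0843, 0.0934]
orientation: [2.258, 2.184, 0.0]
contact_force: [-0.0, 0.1, -0.0]
grip_width: 0.0391
finger_force: 30.0
time: 46.58
ee_pos: [0.5632, -0.0843, 0.092]
orientation: [2.258, 2.184, 0.0]
contact_force: [-0.5, -0.2, -1.0]
grip_width: 0.0394
finger_force: 30.0
at [ 0.5632 -0.0843  0.092 ] yaw 88.1 spin -0.0017 then mm [ 1.3 -0.2  0.5] F [-0.5 -0.2 -1. ] w 39.4 t 46.6 tilt -1.0
```

```bash
python3 -m creep '[{"dx":0,"dy":0,"dz":0.5,"spin":0,"hand":35},{"dx":0,"dy":0,"dz":0,"spin":0,"hand":48},{"dx":0,"dy":0,"dz":0,"spin":0,"hand":48},{"dx":0,"dy":0,"dz":-20,"spin":0,"hand":48},{"dx":0,"dy":0,"dz":-40,"spin":0,"hand":48}]'; python3 p.py .5834 .316 .15 88.2; python3 -m creep '[{"dx":57.3,"dy":-4.5,"dz":0,"spin":0,"hand":60},{"dx":57.3,"dy":-4.5,"dz":0,"spin":0,"hand":60},{"dx":57.3,"dy":-4.5,"dz":0,"spin":0,"hand":60},{"dx":57.3,"dy":-4.5,"dz":0,"spin":0,"hand":60},{"dx":57.3,"dy":-4.5,"dz":0,"spin":0,"hand":60},{"dx":57.3,"dy":-4.5,"dz":0,"spin":0,"hand":60},{"dx":57.3,"dy":-4.5,"dz":0,"spin":0,"hand":60},{"dx":0,"dy":0,"dz":0,"spin":0,"hand":60},{"dx":0,"dy":0,"dz":0,"spin":0,"hand":60}]'; python3 b.py ;  python3 p.py .5834 .316 .042 88.2
```

```text
time: 47.2
ee_pos: [0.5625, -0.0841, 0.1518]
orientation: [-2.257, -2.183, 0.002]
contact_force: [0.8, -0.5, 0.6]
grip_width: 0.0482
finger_force: 0.0
at [ 0.5625 -0.0841  0.1518] yaw 88.11 spin -0.0015 then mm [400.6   8.3   1.8] F [ 0.8 -0.5  0.6] w 48.2 t 47.2 tilt -1.0
time: 48.32
ee_pos: [0.545, 0.3175, 0.1521]
orientation: [2.257, 2.185, 0.001]
contact_force: [0.2, -0.8, 0.0]
grip_width: 0.0602
finger_force: 0.0
disc [0.5833 0.3159] diff [0.8 0.9] 231 210 rail [-49.5 408.9]
bed [ 0.5608 -0.086 ] diff [2.3 1.7] 269 157 rail [-59.2   6.4]
at [0.5451 0.3167 0.1519] yaw 88.05 spin -0.0026 then mm [  0.5  38.3 109.9] F [-0.8  0.   0.9] w 59.8 t 48.4 tilt -1.0
```

```bash
python3 -m creep '[{"dx":-0.5,"dy":38.3,"dz":0,"spin":-0.002,"hand":60},{"dx":0,"dy":0,"dz":0,"spin":0,"hand":60},{"dx":0,"dy":0,"dz":55,"spin":0,"hand":60},{"dx":0,"dy":0,"dz":54,"spin":0,"hand":60},{"dx":0,"dy":0,"dz":0,"spin":0,"hand":60},{"dx":0,"dy":0,"dz":0,"spin":0,"hand":35},{"dx":0,"dy":0,"dz":0,"spin":0,"hand":35},{"dx":0,"dy":0,"dz":0,"spin":0,"hand":35},{"dx":0,"dy":0,"dz":0,"spin":0,"hand":35}]'; python3 -m creep '[{"dx":0,"dy":0,"dz":-20,"spin":0,"hand":35},{"dx":0,"dy":0,"dz":-45,"spin":0,"hand":35},{"dx":0,"dy":0,"dz":-50,"spin":0,"hand":35},{"dx":0,"dy":0,"dz":0,"spin":0,"hand":35}]'; python3 p.py .5648 -.0430 .15 88.2
```

```text
time: 49.55
ee_pos: [0.5841, 0.3164, 0.0447]
orientation: [2.255, 2.186, 0.005]
contact_force: [0.3, -0.2, 8.8]
grip_width: 0.0394
finger_force: 30.0
time: 50.05
ee_pos: [0.5846, 0.3167, 0.1638]
orientation: [2.254, 2.185, 0.012]
contact_force: [-0.3, 0.2, 0.0]
grip_width: 0.0391
finger_force: 30.0
at [0.5846 0.3167 0.1638] yaw 88.23 spin 0.0005 then mm [-360.2   -8.5   13.8] F [-0.3  0.2  0. ] w 39.1 t 50.0 tilt -0.99997
```

```bash
python3 -m creep '[{"dx":-51.5,"dy":-1.2,"dz":0,"spin":0,"hand":35},{"dx":-51.5,"dy":-1.2,"dz":0,"spin":0,"hand":35},{"dx":-51.5,"dy":-1.2,"dz":0,"spin":0,"hand":35},{"dx":-51.5,"dy":-1.2,"dz":0,"spin":0,"hand":35},{"dx":-51.5,"dy":-1.2,"dz":0,"spin":0,"hand":35},{"dx":-51.5,"dy":-1.2,"dz":0,"spin":0,"hand":35},{"dx":-51.2,"dy":-1.3,"dz":0,"spin":0,"hand":35},{"dx":0,"dy":0,"dz":10,"spin":0,"hand":35},{"dx":0,"dy":0,"dz":0,"spin":0,"hand":35},{"dx":0,"dy":0,"dz":0,"spin":0,"hand":35}]'; python3 p.py .5648 -.0430 .0927 88.2
```

```text
time: 51.3
ee_pos: [0.5635, -0.0429, 0.1473]
orientation: [-2.254, -2.188, 0.0]
contact_force: [0.1, 0.4, 0.2]
grip_width: 0.0395
finger_force: 30.0
at [ 0.5635 -0.0429  0.1473] yaw 88.29 spin 0.0016 then mm [-0.1  1.3 54.6] F [0.1 0.4 0.2] w 39.5 t 51.3 tilt -1.0
```

```bash
python3 -m creep '[{"dx":0.8,"dy":1.3,"dz":20,"spin":0,"hand":35},{"dx":0,"dy":0,"dz":20,"spin":0,"hand":35},{"dx":0,"dy":0,"dz":9,"spin":0,"hand":35},{"dx":0,"dy":0,"dz":4,"spin":0,"hand":35},{"dx":0,"dy":0,"dz":0,"spin":0,"hand":35}]'; python3 -m creep '[{"dx":0,"dy":0,"dz":1,"spin":0,"hand":35},{"dx":0,"dy":0,"dz":0,"spin":0,"hand":35}]'; python3 -m creep '[{"dx":0,"dy":0,"dz":0.3,"spin":0,"hand":35},{"dx":0,"dy":0,"dz":0,"spin":0,"hand":48},{"dx":0,"dy":0,"dz":0,"spin":0,"hand":48},{"dx":0,"dy":0,"dz":-20,"spin":0,"hand":48},{"dx":0,"dy":0,"dz":-40,"spin":0,"hand":48}]'; python3 p.py .4274 .2747 .15 88.2
```

```text
time: 51.92
ee_pos: [0.5648, -0.0431, 0.0942]
orientation: [-2.256, -2.187, 0.0]
contact_force: [-0.3, 0.4, -0.7]
grip_width: 0.0396
finger_force: 30.0
time: 52.18
ee_pos: [0.5649, -0.0431, 0.0936]
orientation: [2.255, 2.186, 0.001]
contact_force: [0.6, 0.2, 0.3]
grip_width: 0.0398
finger_force: 30.0
time: 52.8
ee_pos: [0.5642, -0.043, 0.1536]
orientation: [-2.255, -2.186, 0.002]
contact_force: [0.3, -0.8, 1.1]
grip_width: 0.0479
finger_force: 0.0
at [ 0.5642 -0.043   0.1536] yaw 88.22 spin 0.0004 then mm [ 313.3 -146.7    3.6] F [ 0.3 -0.8  1.1] w 47.9 t 52.8 tilt -1.0
```

```bash
python3 -m creep '[{"dx":44.8,"dy":-21,"dz":0,"spin":0,"hand":60},{"dx":44.8,"dy":-21,"dz":0,"spin":0,"hand":60},{"dx":44.8,"dy":-21,"dz":0,"spin":0,"hand":60},{"dx":44.8,"dy":-21,"dz":0,"spin":0,"hand":60},{"dx":44.8,"dy":-21,"dz":0,"spin":0,"hand":60},{"dx":44.8,"dy":-21,"dz":0,"spin":0,"hand":60},{"dx":44.5,"dy":-20.7,"dz":0,"spin":0,"hand":60},{"dx":0,"dy":0,"dz":0,"spin":0,"hand":60},{"dx":0,"dy":0,"dz":0,"spin":0,"hand":60}]'; python3 b.py ;  python3 p.py .4274 .2747 .042 88.2
```

```text
time: 53.92
ee_pos: [0.4281, 0.2745, 0.1539]
orientation: [2.255, 2.187, 0.001]
contact_force: [0.9, 0.2, 0.5]
grip_width: 0.0602
finger_force: 0.0
disc [0.4274 0.2749] diff [1.9 1. ] 232 175 rail [-204.   362.8]
at [0.4284 0.2738 0.1535] yaw 88.16 spin -0.0007 then mm [  0.8  -1.  111.5] F [-0.1 -0.1 -0.1] w 59.9 t 54.0 tilt -1.0
```

```bash
python3 -m creep '[{"dx":0.5,"dy":-1,"dz":0,"spin":0,"hand":60},{"dx":0,"dy":0,"dz":55,"spin":0,"hand":60},{"dx":0,"dy":0,"dz":56.5,"spin":0,"hand":60},{"dx":0,"dy":0,"dz":0,"spin":0,"hand":60},{"dx":0,"dy":0,"dz":0,"spin":0,"hand":35},{"dx":0,"dy":0,"dz":0,"spin":0,"hand":35},{"dx":0,"dy":0,"dz":0,"spin":0,"hand":35},{"dx":0,"dy":0,"dz":0,"spin":0,"hand":35}]'; python3 -m creep '[{"dx":0,"dy":0,"dz":-20,"spin":0,"hand":35},{"dx":0,"dy":0,"dz":-45,"spin":0,"hand":35},{"dx":0,"dy":0,"dz":-50,"spin":0,"hand":35},{"dx":0,"dy":0,"dz":0,"spin":0,"hand":35}]'; python3 p.py .5662 -.0010 .15 88.2
```

```text
time: 55.02
ee_pos: [0.4279, 0.2757, 0.0436]
orientation: [2.255, 2.186, 0.005]
contact_force: [1.1, -0.5, 9.7]
grip_width: 0.0397
finger_force: 30.0
time: 55.52
ee_pos: [0.4282, 0.276, 0.1622]
orientation: [2.254, 2.186, 0.011]
contact_force: [0.2, -0.4, -0.5]
grip_width: 0.0392
finger_force: 30.0
at [0.4282 0.276  0.1622] yaw 88.23 spin 0.0005 then mm [-272.5  146.6   12.2] F [ 0.2 -0.4 -0.5] w 39.2 t 55.5 tilt -0.99997
```

```bash
python3 -m creep '[{"dx":-45.2,"dy":24.4,"dz":0,"spin":0,"hand":35},{"dx":-45.2,"dy":24.4,"dz":0,"spin":0,"hand":35},{"dx":-45.2,"dy":24.4,"dz":0,"spin":0,"hand":35},{"dx":-45.2,"dy":24.4,"dz":0,"spin":0,"hand":35},{"dx":-45.2,"dy":24.4,"dz":0,"spin":0,"hand":35},{"dx":-45.3,"dy":24.4,"dz":0,"spin":0,"hand":35},{"dx":0,"dy":0,"dz":10,"spin":0,"hand":35},{"dx":0,"dy":0,"dz":0,"spin":0,"hand":35},{"dx":0,"dy":0,"dz":0,"spin":0,"hand":35}]'; python3 p.py .5662 0 .0916 88.2
```

```text
time: 56.65
ee_pos: [0.5645, 0.0004, 0.1467]
orientation: [-2.254, -2.188, -0.0]
contact_force: [1.1, 0.1, 0.4]
grip_width: 0.0394
finger_force: 30.0
at [5.645e-01 4.000e-04 1.467e-01] yaw 88.29 spin 0.0015 then mm [-0.3  1.8 55.1] F [1.1 0.1 0.4] w 39.4 t 56.6 tilt -1.0
```

```bash
python3 -m creep '[{"dx":0.6,"dy":1.8,"dz":20,"spin":0,"hand":35},{"dx":0,"dy":0,"dz":20,"spin":0,"hand":35},{"dx":0,"dy":0,"dz":9,"spin":0,"hand":35},{"dx":0,"dy":0,"dz":4,"spin":0,"hand":35},{"dx":0,"dy":0,"dz":0,"spin":0,"hand":35}]'; python3 -m creep '[{"dx":0,"dy":0,"dz":1.5,"spin":0,"hand":35},{"dx":0,"dy":0,"dz":0,"spin":0,"hand":35}]'; python3 -m creep '[{"dx":0,"dy":0,"dz":0.3,"spin":0,"hand":35},{"dx":0,"dy":0,"dz":0,"spin":0,"hand":48},{"dx":0,"dy":0,"dz":0,"spin":0,"hand":48},{"dx":0,"dy":0,"dz":-20,"spin":0,"hand":48},{"dx":0,"dy":0,"dz":-40,"spin":0,"hand":48}]'; python3 p.py .4209 .3602 .15 88.2
```

```text
time: 57.28
ee_pos: [0.5666, -0.0, 0.0934]
orientation: [-2.256, -2.187, 0.0]
contact_force: [0.3, -0.4, -0.8]
grip_width: 0.0398
finger_force: 30.0
time: 57.52
ee_pos: [0.5667, -0.0, 0.0922]
orientation: [2.255, 2.186, 0.001]
contact_force: [0.8, 0.3, -0.8]
grip_width: 0.0395
finger_force: 30.0
time: 58.15
ee_pos: [0.5661, -0.0, 0.1523]
orientation: [-2.255, -2.186, 0.002]
contact_force: [0.1, 0.5, 0.3]
grip_width: 0.0479
finger_force: 0.0
at [ 0.5661 -0.      0.1523] yaw 88.22 spin 0.0004 then mm [ 355.5 -156.4    2.3] F [0.1 0.5 0.3] w 47.9 t 58.1 tilt -1.0
```

```bash
python3 -m creep '[{"dx":50.8,"dy":-22.4,"dz":0,"spin":0,"hand":60},{"dx":50.8,"dy":-22.4,"dz":0,"spin":0,"hand":60},{"dx":50.8,"dy":-22.4,"dz":0,"spin":0,"hand":60},{"dx":50.8,"dy":-22.4,"dz":0,"spin":0,"hand":60},{"dx":50.8,"dy":-22.4,"dz":0,"spin":0,"hand":60},{"dx":50.8,"dy":-22.4,"dz":0,"spin":0,"hand":60},{"dx":50.7,"dy":-22,"dz":0,"spin":0,"hand":60},{"dx":0,"dy":0,"dz":0,"spin":0,"hand":60},{"dx":0,"dy":0,"dz":0,"spin":0,"hand":60}]'; python3 b.py 4.png;  python3 p.py .4209 .3602 .042 88.2
```

```text
time: 59.28
ee_pos: [0.4215, 0.3601, 0.1526]
orientation: [2.255, 2.187, 0.001]
contact_force: [-0.7, -0.9, -0.4]
grip_width: 0.0599
finger_force: 0.0
disc [0.4968 0.4019] diff [ 4.1 -8.6] 103 232 rail [-138.7  492. ]
disc [0.4209 0.3599] diff [1.6 0.7] 235 193 rail [-213.2  447.6]
at [0.4218 0.3594 0.1522] yaw 88.16 spin -0.0007 then mm [  0.8  -1.  110.2] F [-0.9 -0.1  0.4] w 59.9 t 59.4 tilt -1.0
```

View pics/scene4.png

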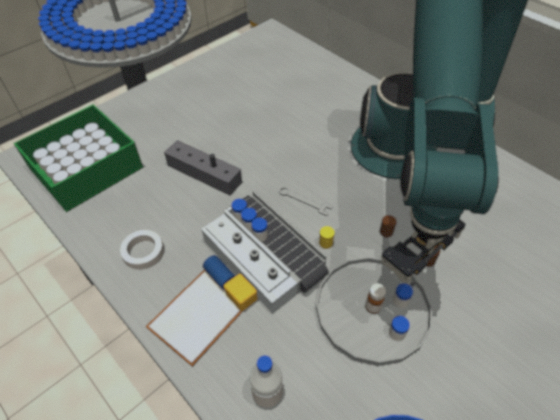

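The three bottles stand neatly in a row at (239,205), (249,215) and (260,226). The jar is undisturbed at (376,297). On to bottle 4.

```bash
python3 -m creep '[{"dx":0.5,"dy":-1,"dz":0,"spin":0,"hand":60},{"dx":0,"dy":0,"dz":55,"spin":0,"hand":60},{"dx":0,"dy":0,"dz":55,"spin":0,"hand":60},{"dx":0,"dy":0,"dz":0,"spin":0,"hand":60},{"dx":0,"dy":0,"dz":0,"spin":0,"hand":35},{"dx":0,"dy":0,"dz":0,"spin":0,"hand":35},{"dx":0,"dy":0,"dz":0,"spin":0,"hand":35},{"dx":0,"dy":0,"dz":0,"spin":0,"hand":35}]'; python3 -m creep '[{"dx":0,"dy":0,"dz":-20,"spin":0,"hand":35},{"dx":0,"dy":0,"dz":-45,"spin":0,"hand":35},{"dx":0,"dy":0,"dz":-50,"spin":0,"hand":35},{"dx":0,"dy":0,"dz":0,"spin":0,"hand":35}]'; python3 p.py .5677 .0420 .15 88.2
```

```text
time: 60.38
ee_pos: [0.4213, 0.3614, 0.0439]
orientation: [2.255, 2.186, 0.005]
contact_force: [0.9, -1.1, 8.6]
grip_width: 0.0396
finger_force: 30.0
time: 60.88
ee_pos: [0.4216, 0.3618, 0.1627]
orientation: [2.255, 2.186, 0.012]
contact_force: [0.2, 0.3, -1.7]
grip_width: 0.039
finger_force: 30.0
at [0.4216 0.3618 0.1627] yaw 88.23 spin 0.0005 then mm [-315.   156.1   12.7] F [ 0.2  0.3 -1.7] w 39.0 t 60.9 tilt -0.99997
```

```bash
python3 -m creep '[{"dx":-52.4,"dy":26,"dz":0,"spin":0,"hand":35},{"dx":-52.4,"dy":26,"dz":0,"spin":0,"hand":35},{"dx":-52.4,"dy":26,"dz":0,"spin":0,"hand":35},{"dx":-52.4,"dy":26,"dz":0,"spin":0,"hand":35},{"dx":-52.4,"dy":26,"dz":0,"spin":0,"hand":35},{"dx":-52.5,"dy":26,"dz":0,"spin":0,"hand":35},{"dx":0,"dy":0,"dz":10,"spin":0,"hand":35},{"dx":0,"dy":0,"dz":0,"spin":0,"hand":35},{"dx":0,"dy":0,"dz":0,"spin":0,"hand":35}]'; python3 p.py .5677 .0425 .0919 88.2
```

```text
time: 62.0
ee_pos: [0.566, 0.0426, 0.1468]
orientation: [-2.254, -2.188, 0.0]
contact_force: [0.3, -0.1, -0.4]
grip_width: 0.0393
finger_force: 30.0
at [0.566  0.0426 0.1468] yaw 88.3 spin 0.0018 then mm [-0.1  1.7 54.9] F [ 0.3 -0.1 -0.4] w 39.3 t 62.0 tilt -1.0
```

```bash
python3 -m creep '[{"dx":0.6,"dy":1.7,"dz":20,"spin":0,"hand":35},{"dx":0,"dy":0,"dz":20,"spin":0,"hand":35},{"dx":0,"dy":0,"dz":9,"spin":0,"hand":35},{"dx":0,"dy":0,"dz":4,"spin":0,"hand":35},{"dx":0,"dy":0,"dz":0,"spin":0,"hand":35}]'; python3 -m creep '[{"dx":0,"dy":0,"dz":1.3,"spin":0,"hand":35},{"dx":0,"dy":0,"dz":0,"spin":0,"hand":35}]'; python3 -m creep '[{"dx":0,"dy":0,"dz":0.3,"spin":0,"hand":35},{"dx":0,"dy":0,"dz":0,"spin":0,"hand":48},{"dx":0,"dy":0,"dz":0,"spin":0,"hand":48},{"dx":0,"dy":0,"dz":-20,"spin":0,"hand":48},{"dx":0,"dy":0,"dz":-40,"spin":0,"hand":48}]'; python3 b.py; python3 p.py .4956 .4070 .15 88.2
```

```text
time: 62.62
ee_pos: [0.5683, 0.0421, 0.0936]
orientation: [-2.256, -2.187, 0.0]
contact_force: [0.8, 0.4, 0.7]
grip_width: 0.0393
finger_force: 30.0
time: 62.88
ee_pos: [0.5683, 0.042, 0.0926]
orientation: [2.255, 2.186, 0.001]
contact_force: [-0.0, -0.2, -1.3]
grip_width: 0.0396
finger_force: 30.0
time: 63.5
ee_pos: [0.5676, 0.042, 0.1527]
orientation: [-2.255, -2.186, 0.002]
contact_force: [0.8, 0.1, 1.1]
grip_width: 0.0478
finger_force: 0.0
disc [0.4957 0.4069] diff [1.3 0.3] 240 223 rail [-140.  497.]
at [0.5699 0.0421 0.158 ] yaw 88.23 spin 0.0005 then mm [362.4 -85.8   8. ] F [ 1.1 -0.7 -0.2] w 47.9 t 63.6 tilt -0.99998
```

```bash
python3 -m creep '[{"dx":51.8,"dy":-11.9,"dz":0,"spin":0,"hand":60},{"dx":51.8,"dy":-11.9,"dz":0,"spin":0,"hand":60},{"dx":51.8,"dy":-11.9,"dz":0,"spin":0,"hand":60},{"dx":51.8,"dy":-11.9,"dz":0,"spin":0,"hand":60},{"dx":51.8,"dy":-11.9,"dz":0,"spin":0,"hand":60},{"dx":51.8,"dy":-11.9,"dz":0,"spin":0,"hand":60},{"dx":51.8,"dy":-11.9,"dz":0,"spin":0,"hand":60},{"dx":0,"dy":0,"dz":0,"spin":0,"hand":60},{"dx":0,"dy":0,"dz":0,"spin":0,"hand":60}]';  python3 p.py .4957 .4069 .042 88.2
```

```text
time: 64.72
ee_pos: [0.4962, 0.4069, 0.1524]
orientation: [2.255, 2.187, 0.0]
contact_force: [-0.0, -0.1, -0.4]
grip_width: 0.06
finger_force: 0.0
at [0.4962 0.4069 0.1524] yaw 88.25 spin 0.0009 then mm [  0.   -0.5 110.4] F [-0.  -0.1 -0.4] w 60.0 t 64.7 tilt -1.0
```

```bash
python3 -m creep '[{"dx":-0.8,"dy":-0.5,"dz":0,"spin":0,"hand":60},{"dx":0,"dy":0,"dz":55,"spin":0,"hand":60},{"dx":0,"dy":0,"dz":55.4,"spin":0,"hand":60},{"dx":0,"dy":0,"dz":0,"spin":0,"hand":60},{"dx":0,"dy":0,"dz":0,"spin":0,"hand":35},{"dx":0,"dy":0,"dz":0,"spin":0,"hand":35},{"dx":0,"dy":0,"dz":0,"spin":0,"hand":35},{"dx":0,"dy":0,"dz":0,"spin":0,"hand":35}]'; python3 -m creep '[{"dx":0,"dy":0,"dz":-20,"spin":0,"hand":35},{"dx":0,"dy":0,"dz":-45,"spin":0,"hand":35},{"dx":0,"dy":0,"dz":-50,"spin":0,"hand":35},{"dx":0,"dy":0,"dz":0,"spin":0,"hand":35}]'; python3 p.py .5690 .0840 .15 88.2
```

```text
time: 65.72
ee_pos: [0.4967, 0.4069, 0.0441]
orientation: [2.255, 2.186, 0.005]
contact_force: [0.6, -1.0, 9.3]
grip_width: 0.0395
finger_force: 30.0
time: 66.22
ee_pos: [0.497, 0.4074, 0.1631]
orientation: [2.255, 2.186, 0.012]
contact_force: [-0.8, 0.1, -0.9]
grip_width: 0.039
finger_force: 30.0
at [0.497  0.4074 0.1631] yaw 88.23 spin 0.0006 then mm [-320.9   82.2   13.1] F [-0.8  0.1 -0.9] w 39.0 t 66.2 tilt -0.99997
```

```bash
python3 -m creep '[{"dx":-53.5,"dy":13.7,"dz":0,"spin":0,"hand":35},{"dx":-53.5,"dy":13.7,"dz":0,"spin":0,"hand":35},{"dx":-53.5,"dy":13.7,"dz":0,"spin":0,"hand":35},{"dx":-53.5,"dy":13.7,"dz":0,"spin":0,"hand":35},{"dx":-53.5,"dy":13.7,"dz":0,"spin":0,"hand":35},{"dx":-53.5,"dy":13.7,"dz":0,"spin":0,"hand":35},{"dx":0,"dy":0,"dz":10,"spin":0,"hand":35},{"dx":0,"dy":0,"dz":0,"spin":0,"hand":35},{"dx":0,"dy":0,"dz":0,"spin":0,"hand":35}]'; python3 p.py .5690 .0835 .0921 88.2
```

```text
time: 67.35
ee_pos: [0.5677, 0.084, 0.1468]
orientation: [-2.254, -2.188, -0.0]
contact_force: [-0.3, -0.6, -0.8]
grip_width: 0.0396
finger_force: 30.0
at [0.5677 0.084  0.1468] yaw 88.3 spin 0.0017 then mm [-0.4  1.3 54.7] F [-0.3 -0.6 -0.8] w 39.6 t 67.3 tilt -1.0
```

```bash
python3 -m creep '[{"dx":0.4,"dy":1.3,"dz":20,"spin":0,"hand":35},{"dx":0,"dy":0,"dz":20,"spin":0,"hand":35},{"dx":0,"dy":0,"dz":9,"spin":0,"hand":35},{"dx":0,"dy":0,"dz":4,"spin":0,"hand":35},{"dx":0,"dy":0,"dz":0,"spin":0,"hand":35}]'; python3 -m creep '[{"dx":0,"dy":0,"dz":1.3,"spin":0,"hand":35},{"dx":0,"dy":0,"dz":0,"spin":0,"hand":35}]'; python3 -m creep '[{"dx":0,"dy":0,"dz":0.3,"spin":0,"hand":35},{"dx":0,"dy":0,"dz":0,"spin":0,"hand":48},{"dx":0,"dy":0,"dz":0,"spin":0,"hand":48},{"dx":0,"dy":0,"dz":-20,"spin":0,"hand":48},{"dx":0,"dy":0,"dz":-60,"spin":0,"hand":48},{"dx":60,"dy":-30,"dz":0,"spin":0,"hand":48},{"dx":60,"dy":-30,"dz":0,"spin":0,"hand":48},{"dx":60,"dy":-30,"dz":0,"spin":0,"hand":48},{"dx":60,"dy":0,"dz":0,"spin":0,"hand":48},{"dx":0,"dy":0,"dz":0,"spin":0,"hand":48}]'; python3 - <<'E'
from h import *
d=cap('scene','scene5.png');c=cap('top','top5.png')
a=cv2.resize(d['frame'][180:310,180:340],(400,325),interpolation=cv2.INTER_CUBIC);b=cv2.resize(c['frame'][85:215,200:360],(400,325),interpolation=cv2.INTER_CUBIC)
r=cv2.resize(d['frame'][130:200,150:250],(400,280),interpolation=cv2.INTER_CUBIC);e=cv2.resize(c['frame'][140:210,370:490],(400,233),interpolation=cv2.INTER_CUBIC)
e=np.vstack([e,np.zeros((47,400,3),np.uint8)])
cv2.imwrite('pics/z6.png',cv2.cvtColor(np.vstack([np.hstack([a,b])[:315],np.hstack([r,e])]),cv2.COLOR_RGB2BGR))
E
```

```text
time: 67.97
ee_pos: [0.5692, 0.0833, 0.0936]
orientation: [-2.256, -2.187, 0.0]
contact_force: [0.1, 0.3, 0.7]
grip_width: 0.0399
finger_force: 30.0
time: 68.22
ee_pos: [0.5693, 0.0832, 0.0926]
orientation: [2.255, 2.186, 0.001]
contact_force: [-0.1, 0.1, 0.5]
grip_width: 0.0394
finger_force: 30.0
time: 69.47
ee_pos: [0.4918, 0.3166, 0.1733]
orientation: [-2.251, -2.191, -0.002]
contact_force: [-0.2, 0.3, -0.7]
grip_width: 0.0479
finger_force: 0.0
```

View pics/z6.png

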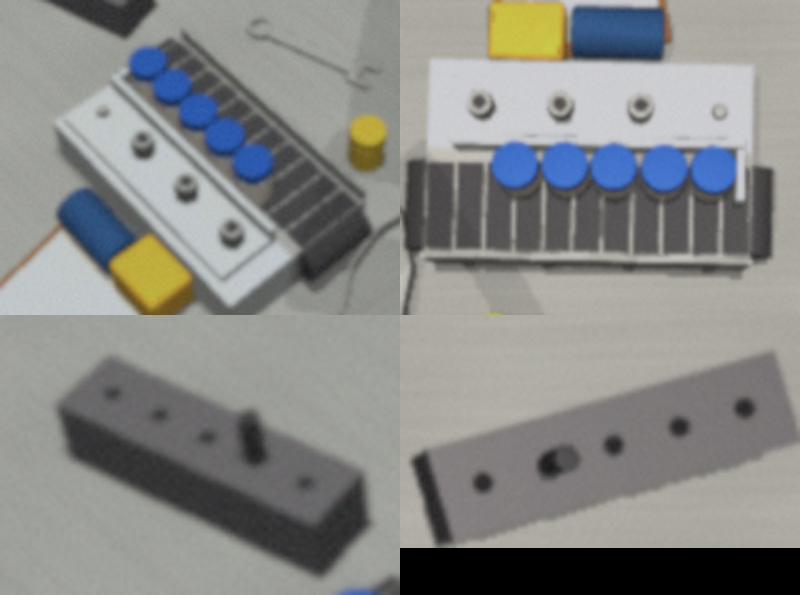

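All five bottles stand in a tight row by the stop at (745,175), the three screw heads are seated, and the drift is upright in the rack. One numeric check remains before handing in.

```bash
python3 - <<'E'
from h import *
c=cap('top');s=cap('scene');D=np.array([.6197,-.0943])
for cc,z,uv in((c,.114,[(200+x/2.5,85+y/2.5) for x,y in((314,169),(264,167),(214,166),(165,165),(115,165))]),(s,.114,[(180+x/2.5,180+y/2.5) for x,y in((148,63),(173,86),(198,111),(225,135),(253,162))])):
    v=toplane(cc,uv,z)[:,:2]-D; print((v@np.array([[.9995,.032],[-.032,.9995]])*1e3).round(1).tolist())
P=cloud(c)
for n,(u,v) in dict(c=(232,125),b=(264,126),a=(296,127)).items(): print(n,'head z',np.nanmax(P[v-4:v+5,u-4:u+5,2]).round(4))
print('drift top z',np.nanmax(P[170:190,405:425,2]).round(4))
o=robot.get_obs();print(o['time'],o['contact_force'])
E
```

```text
[[-59.3, 6.3], [-58.5, 48.5], [-58.5, 90.6], [-58.5, 132.0], [-59.4, 174.3]]
[[-56.7, 12.0], [-57.1, 53.2], [-55.9, 95.2], [-57.0, 136.2], [-56.4, 179.2]]
c head z 0.0975
b head z 0.0961
a head z 0.0962
drift top z 0.107
69.675 [ 0.39538946 -0.0468979   0.18107935]
```

```bash
python3 -c "
from rig import robot
print(robot.hand_in())"
```

```text
the job is handed in; nothing more can be done
None
```

I handed the job in at about 70 s of robot time: the rail is aligned with all three thumb screws home, the five bottles stand in a row from the end stop, and the drift is back in its rack. The final camera check agreed with this, but the hand-in returned no verdict, so I don't know how it was judged.

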